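Zero a dial comparator on its master and swap in the new spacer

ROBOT

A 6-joint arm with a two-finger parallel gripper is mounted at the origin on the work surface. World frame = base frame: x ahead of the robot, y to its left, z up, the work surface at z = 0. Lengths are in m, angles in degrees, forces in N, time in s.
With the tool pointing down it reaches from about 0.35 to 0.875 m from the base axis. Payload 4.2 kg.
Tool frame: the origin (TCP) lies at the very end of the fingers, on their centre line; the grasp point (between the pads) lies r.pinch_z behind it (r.pinch_z is the distance from the TCP to the grasp point, in m); y points along the fingers, z is the direction in which the jaws open and shut, and the axes are right-handed (so a half turn about y gives the same grasp; the last joint's range is limited). The gripper opens to 87 mm and grips with 3 to 60 N. Pads are 19 mm wide; open, the fingers measure 117 mm over their backs; the gripper's body (75 mm by 190 mm) begins 51 mm behind the grasp point.
Start: joints at [-48.552, 22.042, 0.453, 0, -68.411, -14.817], TCP at [0.28, -0.559, 0.223] pointing down, gripper open.
Joint ranges: [-179.83, 179.83], [-69.29, 118.12], [-61.27, 80.66], [-181.25, 117.63], [-171.15, -9.14], [-177.46, 177.46]. Speed limits (degrees/s): [159.86, 159.86, 180, 180, 180, 180].

INTERFACE

Orientations are given as a 3x3 rotation matrix whose columns are the frame's x, y, z axes.
In Python, from station import sense, capture, camera_params, r gives the robot as it stands.
- The arm moves only by the tool move_arm, never from a script. Its argument "increments" is text: rows parted by semicolons, each of 7 numbers parted by spaces: the closure, from -1 (fully open) to 1 (shut), so that 0 is half open, then the shift along the tool's x, y, z in m, then the turn, a rotation vector about the tool's x, y, z in rad. In form: hand x y z wx wy wz; .... A call has 1 to 8 rows; each row is the pose to reach, as a shift and turn from the pose commanded when the call began, along the tool's axes at that moment; what a row does not reach only later rows make up. A row lasts 1/10 s, in which the tool goes at most 50 mm and 8.59 degrees, less where a joint would pass 70% of its speed; a pose out of reach is approached as far as the arm can. A call with a gripper value outside its range is refused whole. The fingers move at their own pace and stop on an object; the grip force is fixed at half the most. Time passes only in rows, so rows that repeat a pose let the fingers close. It gives the time, the measured TCP pose, the force and the opening at its end, in the units of the state.
- sense(): the state, without advancing time (a new reading comes with each control period).
- capture(name): name is "scene" or "top" or "wrist"; returns (picture, depth): 420x560x3 uint8, red, green, blue; 420x560 float32, m along the optical axis (not along the pixel's ray), 0 where there is no reading.
- camera_params(name): a dict with "fx", "fy", "cx", "cy" (pixels), "distortion" ([k1, k2, p1, p2, k3] as OpenCV has them; the pictures are not rectified), "xyz" and "orientation" of the camera in the world. Camera axes: x right, y down, z forward; pixel columns grow to the right and rows downward; lengths in m; the calibration is good to about 2 mm. A picture is of the moment at which its call begins: read the wrist's pose just before it. camera_params takes no time and is no camera call; for the wrist camera it gives the pose at the moment of the call.
- r.finish_job(): hands the job in, once; it reports no verdict.
The state is a dict: "time_s": time; "joints": joint angles; "joint_velocities": joint speeds; "effort": joint torques, N m; "tcp_pos": TCP position; "ee_rot": TCP orientation; "wrist_force": force on the tool from outside, world axes, zero at the start; "moment": the same for the moment, N m; "gripper_width": opening from 0.0 (shut) to 1.0 (fully open).
Only numpy, scipy, OpenCV 4.12 (cv2) and the standard library are available. Lean on these libraries where they do the work, as an engineer would, in place of code of your own. Each camera call takes 0.05 s, during which the arm holds its last target.

TASK

In the radio repair shop, zero the bench comparator on the master bar that stands under its plunger: turn the bezel until the red zero mark lies under the needle, and let go. Then draw the master out and set it down on the cork pad, and slide the new aluminium spacer in its place, flat on the anvil and lightly but fully home against the back stop, squarely and centred under the plunger, without upsetting the zero. Be gentle with the plunger and the stop (light hand pressure), do not drop the bars, and leave the other things on the bench where they are.

Things in the scene. Friction and masses are not known exactly. Their poses are not given: they have to be found in the camera images.
- anvil_ref (a point): Point on the anvil (flat steel table, top 50 mm above the bench, 70 mm long in x, 50 mm wide) right under the plunger, on the vertical gauge axis. x points level towards the back stop, the way bars are slid in; z up. The anvil reaches from x = -34 to +36 mm in this frame.
- stand: Green comparator stand, fixed, same axes as anvil_ref; origin on the bench under the gauge axis. Base plate 25 mm high, x from -45 to +105 mm, y +-55 mm. Column 24 mm across, 150 mm high, at x = +85 mm. An arm 18 mm wide, its top 95 mm above the bench, runs from it to the gauge.
- stop: Back stop: a green bracket behind the anvil (origin: that of the stand) carrying on a screw the dark steel stop face, 36 mm wide, 15 mm high, rigid. The face is locked anywhere from 26 to 40 mm beyond the gauge axis, +x of anvil_ref; its setting is not given and must be felt (or seen). Push a bar against it with light hand pressure only, under 25 N.
- plunger: Sprung vertical pin 7 mm across, ball tip of 5 mm radius; origin at the tip's lowest point. It hangs about 20 mm above the anvil when free; a bar's bevel lifts it (to about 29 mm at most). Spring about 2 N. Sliding a bar under it takes about 2 N with the bar carried 1 to 2 mm clear of the anvil, 4 to 8 N if it rubs. Do not strike or jam it: under 20 N.
- bezel_center (a point): Centre of the dial gauge's knurled aluminium bezel, half-way up it, on the vertical gauge axis. The bezel is a ring 58 mm across, 14 mm high, face up, its top 116 mm above the bench; grip it across from above. The black case below it is 52 mm across and 14 mm high; the stem below that ends 33 mm above the anvil.
- bezel (a joint): Angle of the bezel, rad, growing clockwise seen from above; at 0 the red zero mark points along +x of anvil_ref. Friction about 0.05 N m; stays where it is left. It starts clockwise of where it is needed, so turn it counter-clockwise, at most about 1.6 rad.
- needle (a joint): Angle of the black needle, rad, growing clockwise seen from above as the plunger rises (0.628 rad per mm); at 0 it points along +x of anvil_ref. The zero mark lies under the needle when needle equals bezel. The needle does not turn with the bezel.
- needle_tip (a point): Tip of the black needle, 20 mm from the gauge axis, just above the white face.
- zero_mark (a point): Middle of the broad red zero mark on the white face, 20 mm from the gauge axis; the face turns with the bezel.
- plus_mark (a point): Middle of the blue mark on the face, two of the twenty divisions (0.628 rad, +1 mm) clockwise of the red zero mark. The spacer is 1.0 mm thicker than the master, so the needle stands over it when the zero is right and the spacer lies home.
- master_center (a point): Centre of the master bar: dark steel, yellow band, 110 mm long (x), 20 mm wide (y), 24 mm high (z), 0.35 kg. Its +x end has a bevel on top, 20 mm long, falling 8 mm. It starts flat on the anvil under the plunger, its centre about 30 mm before the gauge axis, and may stay there for zeroing; its outer 50 mm stand out beyond the anvil on the robot's side, clear of the gauge: grip there.
- master: The master bar, same axes; origin at the centre of its underside.
- spacer_center (a point): Centre of the spacer bar: bright aluminium, two small cross holes, 110 mm long (x), 20 mm wide (y), 25 mm high (z), 0.14 kg, the same bevel at its +x end, which goes in first. It starts lying on the black rubber mat (6 mm thick). Home: its +x end on the stop, so its centre lies 15 to 29 mm before the gauge axis.
- spacer: The spacer bar, same axes; origin at the centre of its underside.
- cork_pad: Cork pad, 160 mm (x) by 90 mm (y), 6 mm thick, fixed on the bench beside the comparator, empty: the place for the master. Origin at the centre of its underside.
- rim: The knurled rim of the bezel (the part to grip), turning with it: origin on the gauge axis at the rim's lower edge.
- radio: Opened black radio-cassette chassis, 300 by 110 by 70 mm, behind the comparator: leave alone. Origin at the centre of its underside.
- screwdriver: Red-handled screwdriver, 170 mm long, lying on the bench: leave alone. Origin near its middle.
- screw_tin: Round aluminium screw tin, 64 mm across, 35 mm high: leave alone. Origin at the centre of its underside.
- valve_box: Small white box with a red band, 70 by 100 by 35 mm: leave alone. Origin at the centre of its underside.
Things that resemble listed ones, but are neither listed nor needed, are in the scene too. What is meant by the cork_pad is not pink or purple, and is the smaller of those in its own colour.

How it is judged:
By the outcome, as a careful person would: the job done as asked, in the order asked, and still so for the second after the job is handed in, with the robot touching nothing.
It also fails if it takes over 67 s, if anything falls off the work surface, if the arm or the gripper's body presses on something with over 40 N, if the wrist force passes 120 N, or if a joint passes its speed limit or range.

## Working session

There is one attempt and no reset: what is moved stays moved. The work goes in short steps, Python scripts to look and compute and a tool call to move; the robot and the scene stay as the last step left them, time stands still between calls to the robot, and variables do not carry over. Pictures are saved under pics/ and viewed, and the job is handed in when it is done.

Besides the shell and the picture viewer there is one more tool, called after "Request:" by a JSON object that holds its "method" and its "body", one argument or row to a line. move_arm: Moves the arm, as the interface text tells. Its arguments: {"type":"object","properties":{"increments":{"type":"string"}},"required":["increments"]}

```bash
ls; mkdir -p pics; python3 - <<'E'
from station import sense,capture,camera_params,r
import cv2
print(sense()); print(r.pinch_z)
for n in("scene","top","wrist"):
    print(n,camera_params(n))
    p,d=capture(n); cv2.imwrite(f"pics/{n}0.png",p[:,:,::-1]); 
    import numpy as np; np.save(f"pics/{n}0.npy",d)
E
```

```text
pics
{'time_s': 0.0, 'joints': array([-4.85534940e+01,  2.20898740e+01,  3.80372067e-01, -3.24994462e-02,
       -6.84109850e+01, -1.48155762e+01]), 'joint_velocities': array([-0.01084951,  0.02729393,  0.05975094,  0.00473413,  0.06951025,
       -0.10046479]), 'effort': array([ 2.89876689e-04, -3.90667999e+01,  1.87410271e+01,  4.21979874e+00,
        1.10823297e-02, -2.05463721e-04]), 'tcp_pos': array([ 0.27990151, -0.55814141,  0.22146391]), 'ee_rot': array([[ 8.94006160e-01, -9.96562675e-04, -4.48053560e-01],
       [ 4.48054667e-01,  1.92534830e-03,  8.94004087e-01],
       [-2.82719452e-05, -9.99997650e-01,  2.16778780e-03]]), 'wrist_force': array([ 0.34198382, -0.95538487,  0.5612184 ]), 'moment': array([-0.00379594,  0.0236782 ,  0.03113884]), 'gripper_width': 1.0032620773399388}
0.0187
scene {'fx': 489.04488339791556, 'fy': 489.04488339791556, 'cx': 284.9936123873601, 'cy': 218.53600619517587, 'distortion': array([0.04241519, 0.        , 0.        , 0.        , 0.        ]), 'xyz': array([ 1.2256523 , -0.53144873,  0.86890429]), 'orientation': array([[ 0.53506612,  0.586034
[... 238 characters left out ...]
rray([-0.10021589,  0.        ,  0.        ,  0.        ,  0.        ]), 'xyz': array([ 0.40837178, -0.06867869,  1.35726113]), 'orientation': array([[-0.01421641, -0.99368455,  0.11130551],
       [-0.99989417,  0.01378422, -0.00465151],
       [ 0.00308788, -0.11135985, -0.99377535]])}
wrist {'fx': 328.3265484999335, 'fy': 328.3265484999335, 'cx': 278.9052278204807, 'cy': 206.16001688826742, 'distortion': array([-0.05748169,  0.        ,  0.        ,  0.        ,  0.        ]), 'xyz': array([ 0.222125  , -0.58699448,  0.38335196]), 'orientation': array([[-0.44803751,  0.86784821,  0.21471349],
       [ 0.89401219,  0.43434696,  0.10993144],
       [ 0.00214365,  0.24120989, -0.97047061]])}
```

View pics/scene0.png

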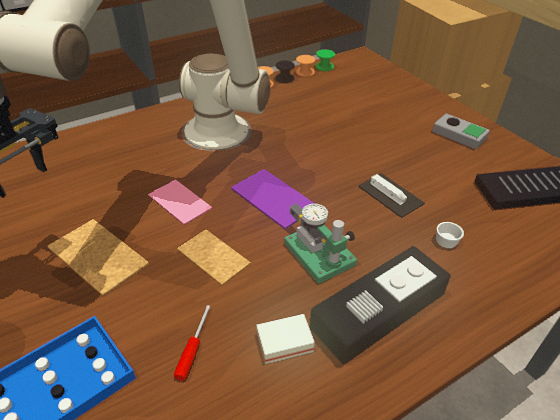

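View pics/top0.png

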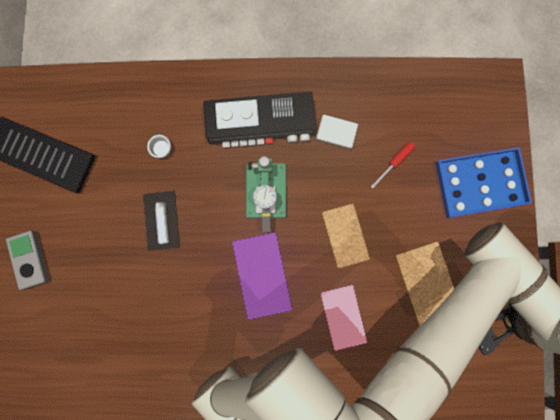

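View pics/wrist0.png

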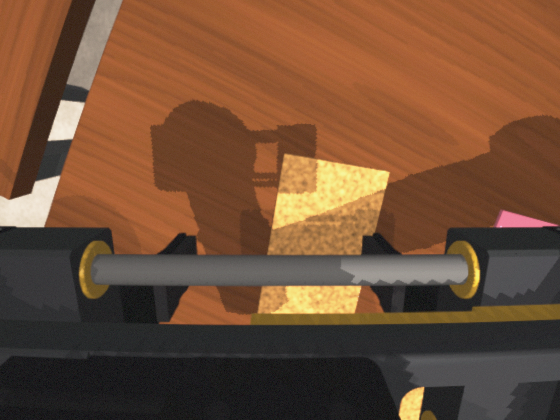

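```bash
cat > h.py <<'E'
import numpy as np, cv2
from station import sense,capture,camera_params,r
def K(c): return np.array([[c['fx'],0,c['cx']],[0,c['fy'],c['cy']],[0,0,1]])
def p2w(c,px,z):
    u=cv2.undistortPoints(np.array(px,float).reshape(-1,1,2),K(c),c['distortion']).reshape(-1,2)
    d=np.c_[u,np.ones(len(u))]@c['orientation'].T
    t=(z-c['xyz'][2])/d[:,2]
    return c['xyz']+d*np.asarray(t)[:,None]
def w2p(c,P):
    R=c['orientation'].T
    return cv2.projectPoints(np.array(P,float).reshape(-1,1,3),cv2.Rodrigues(R)[0],-R@c['xyz'],K(c),c['distortion'])[0].reshape(-1,2)
def crop(img,x0,y0,x1,y1,s,name):
    cv2.imwrite(name,cv2.resize(img[y0:y1,x0:x1],None,fx=s,fy=s,interpolation=cv2.INTER_CUBIC))
E
python3 - <<'E'
from h import *
t=cv2.imread('pics/top0.png')
crop(t,230,140,310,240,6,'pics/c_comp.png')
crop(t,130,180,190,260,6,'pics/c_sp.png')
crop(t,310,190,470,320,4,'pics/c_cork.png')
s=cv2.imread('pics/scene0.png')
crop(s,270,190,370,290,6,'pics/c_scomp.png')
E
```

```text
(no output)
```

View pics/c_comp.png

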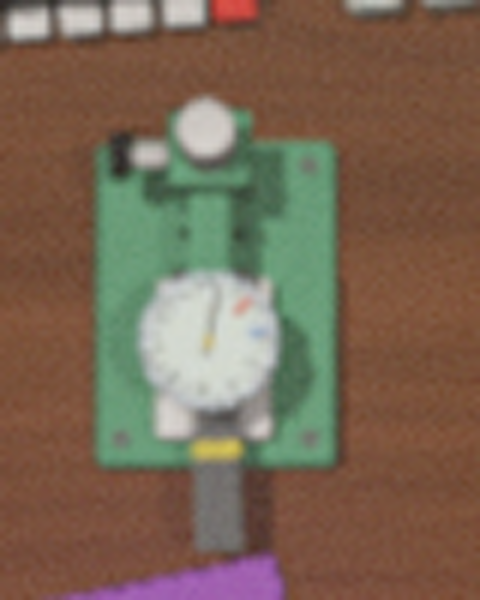

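View pics/c_sp.png

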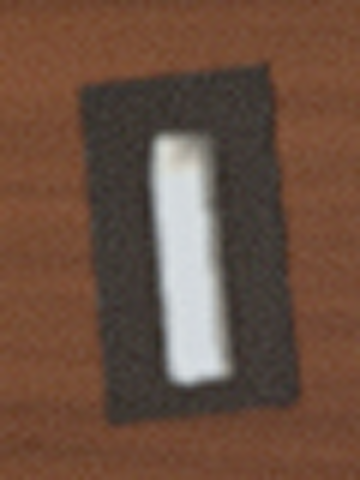

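View pics/c_cork.png

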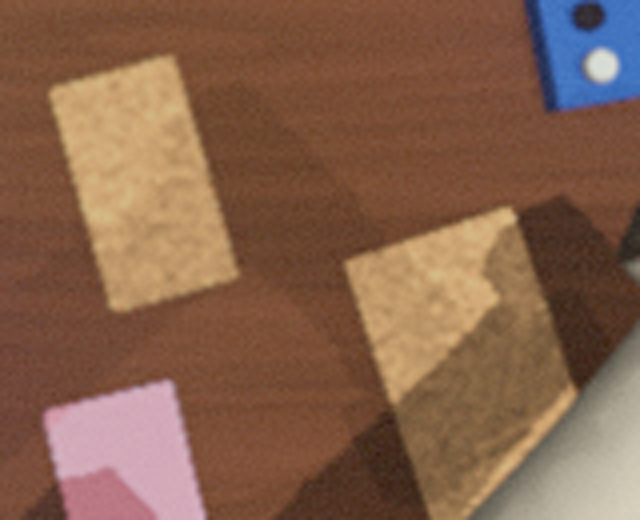

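View pics/c_scomp.png

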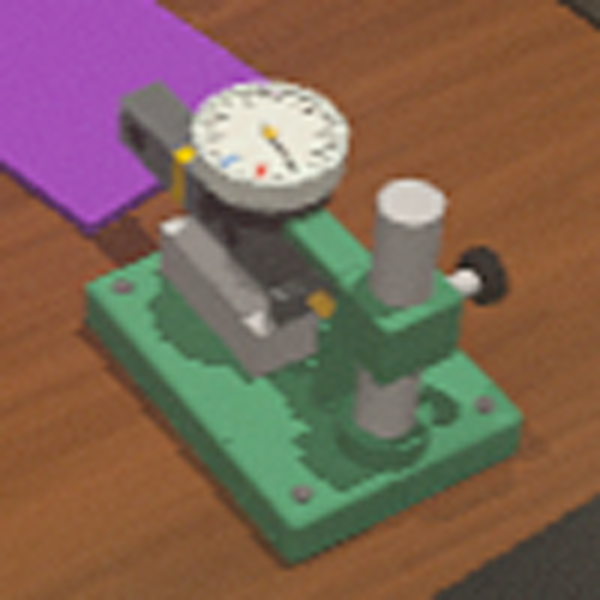

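```bash
python3 - <<'E'
from h import *
c=camera_params('top')
f=lambda pts,x0,y0,s:np.array(pts,float)/s+[x0,y0]
np.set_printoptions(precision=4,suppress=True)
P=p2w(c,f([(97,142),(336,142),(338,466),(97,466)],230,140,6),0.025);print('base',P,np.linalg.norm(np.diff(P,axis=0),axis=1))
b=p2w(c,f([(209,340)],230,140,6),0.116);print('bezel',b)
print('stand yaw',np.degrees(np.arctan2(*(P[0]-P[3])[[1,0]])),np.degrees(np.arctan2(*(P[1]-P[2])[[1,0]])),'from width',np.degrees(np.arctan2(-(P[0]-P[1])[0],(P[0]-P[1])[1])))
print('nd,red', p2w(c,f([(215,285),(243,305),(260,332),(209,343)],230,140,6),0.115))
M=p2w(c,f([(192,452),(243,452),(245,550),(195,550)],230,140,6),0.074);print('master',M,M.mean(0))
S=p2w(c,f([(155,135),(210,135),(230,378),(170,384)],130,180,6),0.031);print('spacer',S,S.mean(0),np.linalg.norm(np.diff(S,axis=0),axis=1))
m=p2w(c,f([(80,88),(268,65),(300,402),(110,424)],130,180,6),0.006);print('mat',m,m.mean(0))
k=p2w(c,f([(50,92),(175,55),(238,275),(115,312)],310,190,4),0.006);print('cork',k,k.mean(0),np.linalg.norm(np.diff(k,axis=0),axis=1))
for q in (m,k,S): print('yaw',np.degrees(np.arctan2(*(q[0]-q[3])[[1,0]])),np.degrees(np.arctan2(*(q[1]-q[2])[[1,0]])))
E
```

```text
base [[ 0.6767  0.0227  0.025 ]
 [ 0.6752 -0.0871  0.025 ]
 [ 0.5257 -0.0858  0.025 ]
 [ 0.5273  0.0236  0.025 ]] [0.1099 0.1494 0.1094]
bezel [[ 0.5722 -0.0307  0.116 ]]
stand yaw -0.3202841968791273 -0.5191917954174823 from width -0.8122822349335396
nd,red [[ 0.5959 -0.0334  0.115 ]
 [ 0.5871 -0.0452  0.115 ]
 [ 0.5755 -0.0523  0.115 ]
 [ 0.571  -0.0306  0.115 ]]
master [[ 0.5285 -0.0214  0.074 ]
 [ 0.5282 -0.0437  0.074 ]
 [ 0.4853 -0.0441  0.074 ]
 [ 0.4856 -0.0223  0.074 ]] [ 0.5069 -0.0329  0.074 ]
spacer [[0.5716 0.2705 0.031 ]
 [0.5713 0.2451 0.031 ]
 [0.4606 0.2348 0.031 ]
 [0.4582 0.2622 0.031 ]] [0.5154 0.2532 0.031 ] [0.0254 0.1111 0.0275]
mat [[0.5973 0.3127 0.006 ]
 [0.6067 0.2243 0.006 ]
 [0.4503 0.208  0.006 ]
 [0.441  0.2962 0.006 ]] [0.5238 0.2603 0.006 ]
cork [[ 0.539  -0.1863  0.006 ]
 [ 0.5635 -0.2738  0.006 ]
 [ 0.4108 -0.3129  0.006 ]
 [ 0.387  -0.2275  0.006 ]] [ 0.4751 -0.2501  0.006 ] [0.0909 0.1577 0.0887]
yaw 6.006236648203941 5.926286079339139
yaw 15.17690608893807 14.360090774513655
yaw 4.188801958085277 5.330021048873292
```

```bash
cat >> h.py <<'E'
from scipy.spatial.transform import Rotation as Ro
def Rdown(yaw):
    a=np.radians(yaw); x=np.array([np.cos(a),np.sin(a),0]);y=np.array([0,0,-1.]);return np.c_[x,y,np.cross(x,y)]
def inc(pos,yaw,show=True):
    s=sense();R=s['ee_rot']
    d=R.T@(np.array(pos)-s['tcp_pos']); w=Ro.from_matrix(R.T@Rdown(yaw)).as_rotvec()
    print('t',round(s['time_s'],2),'inc',d.round(4),w.round(4)); return d,w
def st():
    s=sense();R=s['ee_rot']
    print('t',round(s['time_s'],2),'tcp',s['tcp_pos'].round(4),'yaw',np.degrees(np.arctan2(R[1,0],R[0,0])).round(2),'tilt',R[2].round(4),'F',s['wrist_force'].round(2),'M',s['moment'].round(3),'w',round(s['gripper_width'],3))
E
python3 - <<'E'
from h import *
inc((0.61,-0.031,0.20),0)
E
```

```text
t 0.15 inc [0.5314 0.0222 0.3234] [-0.0016  0.4647 -0.0005]
```

Request:
{"method": "move_arm", "body": {
  "increments": "-1 0.53 0.022 0.323 0 0.464 0;-1 0.53 0.022 0.323 0 0.464 0;-1 0.53 0.022 0.323 0 0.464 0;-1 0.53 0.022 0.323 0 0.464 0;-1 0.53 0.022 0.323 0 0.464 0;-1 0.53 0.022 0.323 0 0.464 0;-1 0.53 0.022 0.323 0 0.464 0;-1 0.53 0.022 0.323 0 0.464 0"
}}

```text
time_s: 0.95
tcp_pos: [0.4874, -0.2265, 0.2087]
ee_rot: [[1.0, 0.0, -0.001], [0.001, 0.0, 1.0], [0.0, -1.0, 0.0]]
wrist_force: [1.4, 0.1, 0.4]
gripper_width: 0.998
```

```bash
python3 - <<'E'
from h import *
st();inc((0.61,-0.031,0.14),0)
E
```

```text
t 0.95 tcp [ 0.4874 -0.2265  0.2087] yaw 0.05 tilt [ 0.e+00 -1.e+00  1.e-04] F [1.4  0.1  0.39] M [-0.081 -0.094 -0.004] w 0.998
t 0.95 inc [0.1228 0.0687 0.1954] [-0.0001  0.0009  0.    ]
```

Request:
{"method": "move_arm", "body": {
  "increments": "-1 0.11 0.03 0.18 0 0 0;-1 0.11 0.03 0.18 0 0 0;-1 0.11 0.03 0.18 0 0 0;-1 0.11 0.03 0.18 0 0 0;-1 0.11 0.03 0.18 0 0 0;-1 0.11 0.065 0.18 0 0 0;-1 0.11 0.065 0.18 0 0 0;-1 0.11 0.065 0.18 0 0 0"
}}

```text
time_s: 1.75
tcp_pos: [0.5961, -0.049, 0.1435]
ee_rot: [[1.0, -0.002, -0.001], [0.001, -0.001, 1.0], [-0.002, -1.0, -0.001]]
wrist_force: [0.2, -0.0, 0.6]
gripper_width: 0.999
```

```bash
python3 - <<'E'
from h import *
st();c=camera_params('wrist');p,d=capture('wrist');st()
cv2.imwrite('pics/w1.png',p[:,:,::-1]);np.save('pics/w1.npy',d);import pickle;pickle.dump(c,open('pics/w1.pkl','wb'))
print(w2p(c,[(0.5717,-0.031,0.116)]))
crop(p[:,:,::-1],180,70,380,250,4,'pics/w1c.png')
E
```

```text
t 1.75 tcp [ 0.5961 -0.049   0.1435] yaw 0.03 tilt [-2.1e-03 -1.0e+00 -9.0e-04] F [ 0.22 -0.01  0.57] M [-0.024 -0.023  0.039] w 0.999
t 1.8 tcp [ 0.5969 -0.0491  0.1447] yaw 0.03 tilt [ 7.e-04 -1.e+00 -6.e-04] F [-0.1   0.8   0.23] M [-0.061  0.006  0.024] w 0.999
[[308.08252004 195.48111746]]
```

View pics/w1.png

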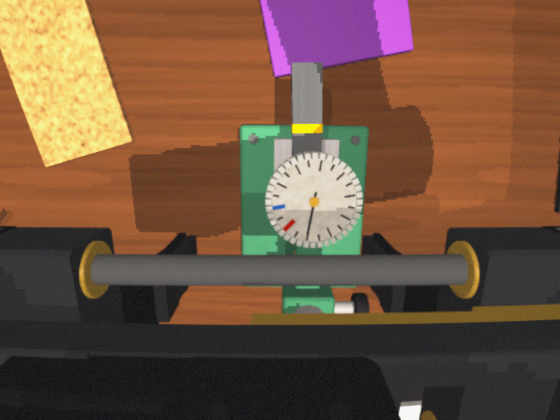

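View pics/w1c.png

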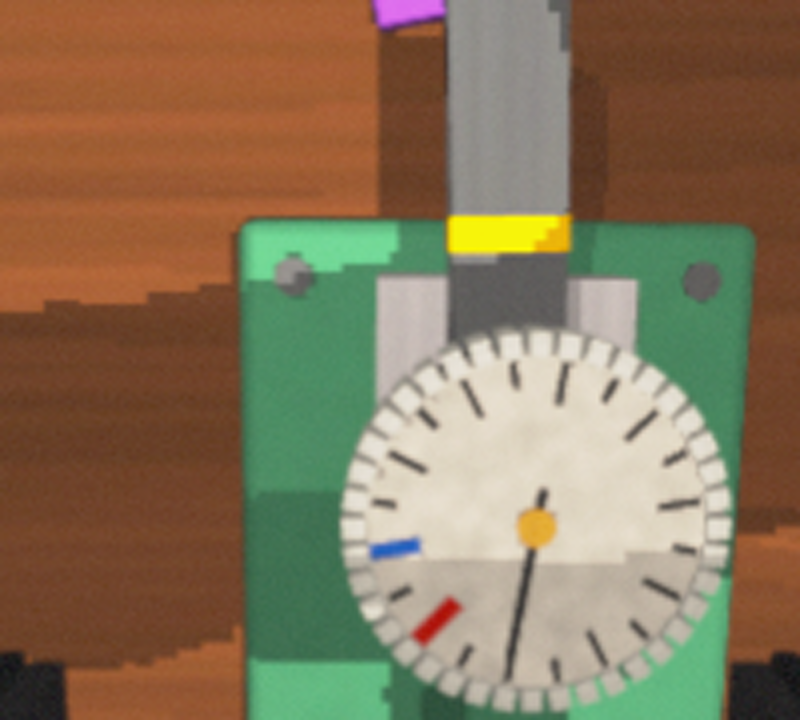

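```bash
cat >> h.py <<'E'
def dial(c,pts,x0,y0,s,z=0.115):
    P=p2w(c,np.array(pts,float)/s+[x0,y0],z); o=P[0]
    print('centre',o.round(4))
    for n,q in zip(['needle','red','blue'],P[1:]):
        v=q-o; print(n,'cw deg',np.degrees(np.arctan2(-v[1],v[0])).round(1),'r',np.linalg.norm(v).round(4))
E
python3 - <<'E'
from h import *
import pickle; c=pickle.load(open('pics/w1.pkl','rb'))
dial(c,[(536,527),(509,678),(437,621),(395,549)],180,70,4)
f=lambda p:np.array(p,float)/4+[180,70]
print('base near corners',p2w(c,f([(238,220),(753,226)]),0.025))
print('anvil near',p2w(c,f([(376,276),(637,279)]),0.05))
M=p2w(c,f([(448,250),(571,250)]),0.074);print('master band',M,M.mean(0))
M=p2w(c,[(292.5,63),(322,63),(323.5,124),(292,124)],0.074);print('master outer',M)
print('bezel edge',p2w(c,f([(342,525),(733,525),(536,327),(536,712)]),0.116))
E
```

```text
centre [ 0.5757 -0.0273  0.115 ]
needle cw deg 8.4 r 0.024
red cw deg 45.0 r 0.0207
blue cw deg 80.8 r 0.0213
base near corners [[ 0.53104035 -0.08111794  0.025     ]
 [ 0.5319742   0.0263892   0.025     ]]
anvil near [[ 0.54157626 -0.05202917  0.05      ]
 [ 0.54201416 -0.00203708  0.05      ]]
master band [[ 0.53620237 -0.03922789  0.074     ]
 [ 0.5361431  -0.01798845  0.074     ]] [ 0.53617273 -0.02860817  0.074     ]
master outer [[ 0.49089185 -0.03928351  0.074     ]
 [ 0.4908004  -0.01972363  0.074     ]
 [ 0.53040926 -0.01763765  0.074     ]
 [ 0.53047534 -0.03927942  0.074     ]]
bezel edge [[ 0.57521111 -0.05614387  0.116     ]
 [ 0.57515678  0.00191171  0.116     ]
 [ 0.54612472 -0.02814397  0.116     ]
 [ 0.60466071 -0.02662549  0.116     ]]
```

```bash
cat >> h.py <<'E'
import pickle
def shot(name,tag,box=None,s=4):
    c=camera_params(name);st();p,d=capture(name);p=p[:,:,::-1]
    cv2.imwrite(f'pics/{tag}.png',p);np.save(f'pics/{tag}.npy',d);pickle.dump(c,open(f'pics/{tag}.pkl','wb'))
    if box: crop(p,*box,s,f'pics/{tag}c.png')
    return c,p,d
def cam(tag): return pickle.load(open(f'pics/{tag}.pkl','rb'))
E
python3 - <<'E'
from h import *
shot('wrist','w2',(180,70,380,250),4);shot('wrist','w3');inc((0.610,-0.030,0.14),0)
E
```

```text
t 1.8 tcp [ 0.5969 -0.0491  0.1447] yaw 0.03 tilt [ 7.e-04 -1.e+00 -6.e-04] F [-0.1   0.8   0.23] M [-0.061  0.006  0.024] w 0.999
t 1.85 tcp [ 0.5973 -0.0491  0.1453] yaw 0.01 tilt [ 2.2e-03 -1.0e+00 -3.0e-04] F [0.4  0.71 0.25] M [-0.057 -0.069 -0.017] w 1.002
t 1.9 inc [0.0126 0.0056 0.0191] [-0.      0.0001  0.0028]
```

View pics/w2c.png

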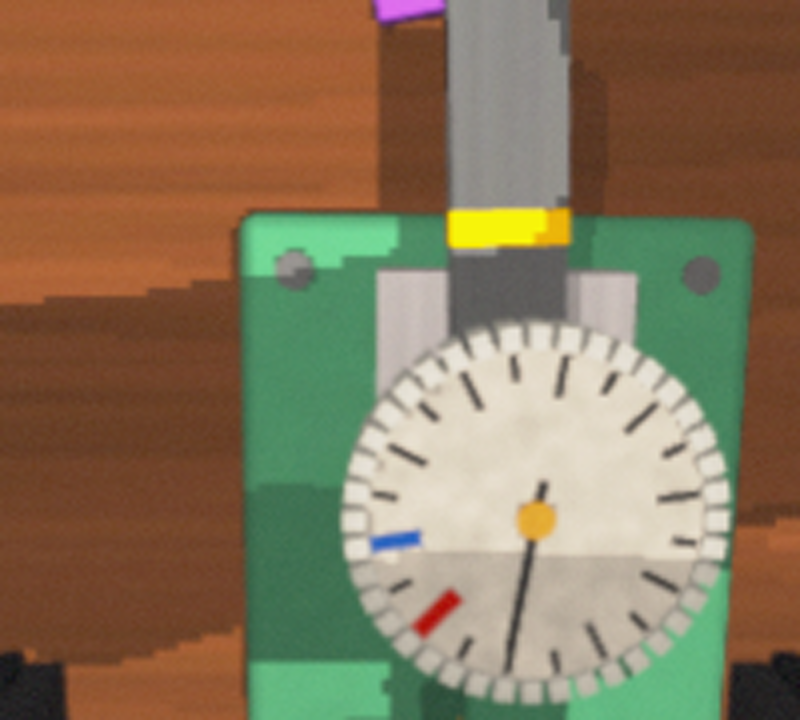

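```bash
python3 - <<'E'
from h import *
c=camera_params('scene');print('scene dial',p2w(c,[(270+269/6,190+131/6)],0.115), p2w(c,[(270+85/6,190+290/6)],0.025),'nearleft base corner')
c=cam('w2');dial(c,[(536,521),(509,670),(437,613),(395,541)],180,70,4)
c=cam('w3');s=sense();R=s['ee_rot'];t=s['tcp_pos']
for z in(-.0435,.0435):
  for y in (0,-.02): print(z,y,w2p(c,[t+R@[x,y,z] for x in(-.0095,.0095)]).round(1).tolist())
im=cv2.imread('pics/w3.png');crop(im,150,220,410,340,3,'pics/w3c.png')
E
```

```text
scene dial [[ 0.57477954 -0.02600796  0.115     ]] [[ 0.53588639 -0.08272897  0.025     ]] nearleft base corner
centre [ 0.576  -0.0273  0.115 ]
needle cw deg 8.5 r 0.0238
red cw deg 45.6 r 0.0206
blue cw deg 81.7 r 0.0213
-0.0435 0 [[193.8, 234.8], [196.1, 268.4]]
-0.0435 -0.02 [[183.0, 248.8], [186.0, 286.1]]
0.0435 0 [[360.9, 234.8], [358.7, 268.5]]
0.0435 -0.02 [[371.3, 248.9], [368.4, 286.2]]
```

View pics/w3c.png

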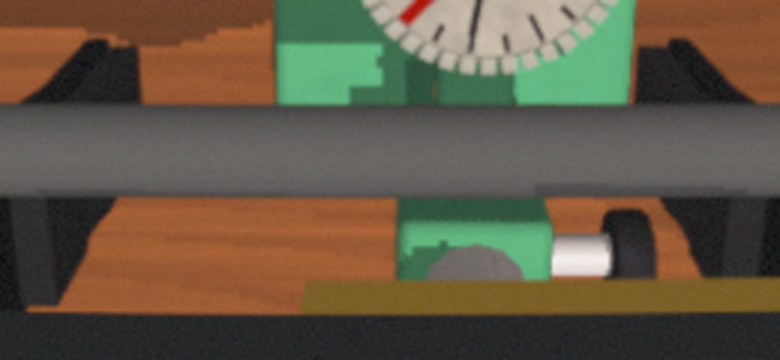

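```bash
python3 - <<'E'
from h import *
inc((0.5755,-0.028,0.0955),-18)
E
```

```text
t 1.9 inc [-0.022   0.05    0.0211] [-0.0005  0.3142  0.0028]
```

Request:
{"method": "move_arm", "body": {
  "increments": "-1 -0.022 0.005 0.021 0 0.314 0;-1 -0.022 0.005 0.021 0 0.314 0;-1 -0.022 0.005 0.021 0 0.314 0;-1 -0.022 0.02 0.021 0 0.314 0;-1 -0.022 0.035 0.021 0 0.314 0;-1 -0.022 0.045 0.021 0 0.314 0;-1 -0.022 0.05 0.021 0 0.314 0;-1 -0.022 0.05 0.021 0 0.314 0"
}}

```text
time_s: 2.7
tcp_pos: [0.5746, -0.0277, 0.0935]
ee_rot: [[0.952, -0.001, 0.308], [-0.308, -0.0, 0.952], [-0.001, -1.0, -0.0]]
wrist_force: [0.0, 0.3, -0.2]
gripper_width: 1.0
```

```bash
python3 - <<'E'
from h import *
shot('wrist','w4',(150,140,410,340),3)
inc((0.5755,-0.028,0.0955),-18)
E
```

```text
t 2.7 tcp [ 0.5746 -0.0277  0.0935] yaw -17.92 tilt [-6.e-04 -1.e+00 -5.e-04] F [ 0.02  0.32 -0.17] M [ 0.002 -0.021 -0.026] w 1.0
t 2.75 inc [ 0.0006 -0.0015 -0.0002] [0.     0.0015 0.0005]
```

View pics/w4c.png

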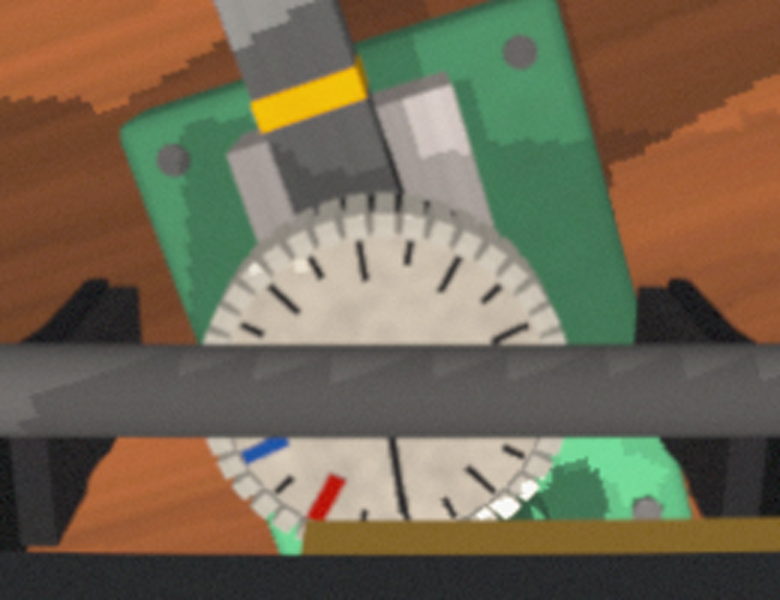

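Request:
{"method": "move_arm", "body": {
  "increments": "0 0 0 0 0 0 0;0 0 0 0 0 0 0;0 0 0 0 0 0 0;0 0 0 0 0 0 0;0 0 0 0 0 0 0"
}}

```text
time_s: 3.25
tcp_pos: [0.5744, -0.0281, 0.094]
ee_rot: [[0.952, -0.001, 0.308], [-0.308, -0.001, 0.952], [-0.0, -1.0, -0.001]]
wrist_force: [-1.5, -1.8, 1.8]
gripper_width: 0.658
```

```bash
python3 - <<'E'
from h import *
st()
E
```

```text
t 3.25 tcp [ 0.5744 -0.0281  0.094 ] yaw -17.92 tilt [-4.0e-04 -1.0e+00 -1.4e-03] F [-1.5  -1.75  1.8 ] M [-0.488  0.113  0.063] w 0.658
```

Request:
{"method": "move_arm", "body": {
  "increments": "0 0 0 0 0 -0.08 0;0 0 0 0 0 -0.16 0;0 0 0 0 0 -0.24 0;0 0 0 0 0 -0.32 0;0 0 0 0 0 -0.4 0;0 0 0 0 0 -0.48 0;0 0 0 0 0 -0.56 0;0 0 0 0 0 -0.62 0"
}}

```text
time_s: 4.05
tcp_pos: [0.5743, -0.0285, 0.094]
ee_rot: [[0.953, -0.001, -0.304], [0.304, -0.001, 0.953], [-0.001, -1.0, -0.001]]
wrist_force: [-0.7, -4.0, 0.9]
gripper_width: 0.654
```

Request:
{"method": "move_arm", "body": {
  "increments": "0 0 0 0 0 0 0;0 0 0 0 0 0 0"
}}

```text
time_s: 4.25
tcp_pos: [0.5744, -0.0285, 0.094]
ee_rot: [[0.954, -0.001, -0.301], [0.301, -0.001, 0.954], [-0.001, -1.0, -0.001]]
wrist_force: [-0.3, -5.0, 1.6]
gripper_width: 0.656
```

```bash
python3 - <<'E'
from h import *
shot('wrist','w5',(180,220,380,340),4)
E
```

```text
t 4.25 tcp [ 0.5744 -0.0285  0.094 ] yaw 17.5 tilt [-0.0012 -1.     -0.0012] F [-0.25 -4.99  1.61] M [-1.616  0.07  -0.014] w 0.656
```

View pics/w5c.png

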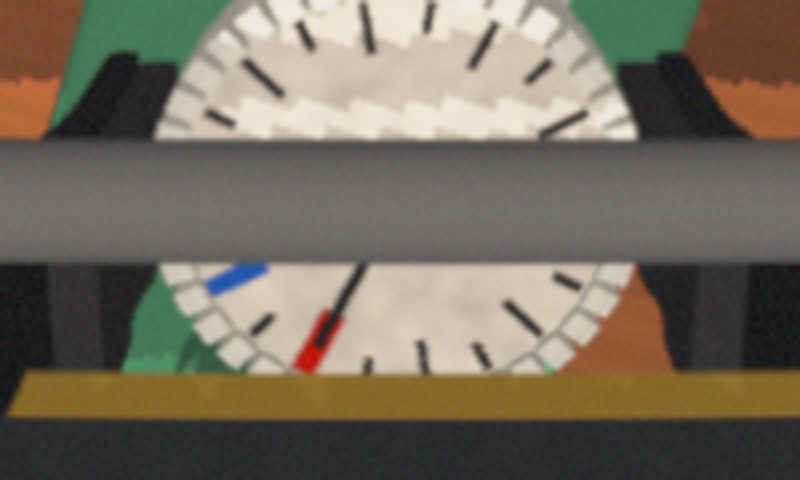

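```bash
python3 - <<'E'
from h import *
im=cv2.imread('pics/w5.png');cv2.imwrite('pics/w5d.png',cv2.resize(im[282:316,245:280],None,fx=16,fy=16,interpolation=cv2.INTER_NEAREST))
E
```

```text
(no output)
```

View pics/w5d.png

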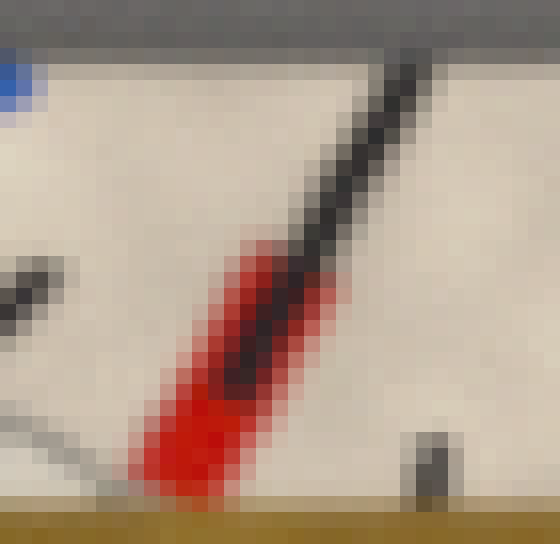

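Request:
{"method": "move_arm", "body": {
  "increments": "0 0 0 0 0 -0.02 0;0 0 0 0 0 -0.02 0;0 0 0 0 0 -0.02 0"
}}

```text
time_s: 4.6
tcp_pos: [0.5744, -0.0285, 0.094]
ee_rot: [[0.947, -0.001, -0.32], [0.32, -0.002, 0.947], [-0.001, -1.0, -0.001]]
wrist_force: [-0.4, -6.2, 0.8]
gripper_width: 0.653
```

```bash
python3 - <<'E'
from h import *
shot('wrist','w6')
im=cv2.imread('pics/w6.png');cv2.imwrite('pics/w6d.png',cv2.resize(im[282:316,245:280],None,fx=16,fy=16,interpolation=cv2.INTER_NEAREST))
E
```

```text
t 4.6 tcp [ 0.5744 -0.0285  0.094 ] yaw 18.65 tilt [-0.0013 -1.     -0.0012] F [-0.44 -6.21  0.83] M [-1.625  0.111  0.122] w 0.653
```

View pics/w6d.png

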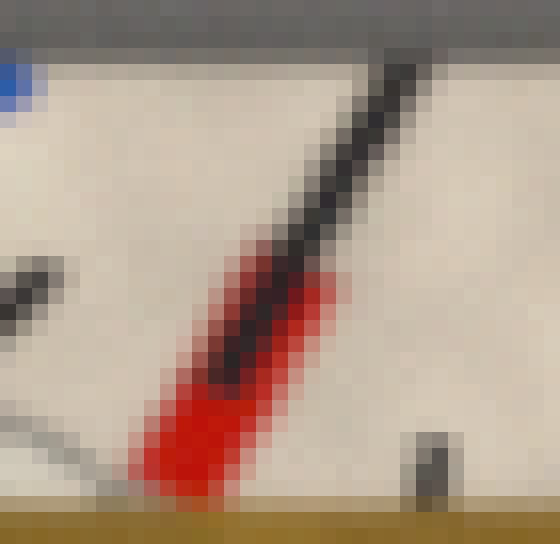

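Request:
{"method": "move_arm", "body": {
  "increments": "-0.7 0 0 0 0 0 0;-1 0 0 0 0 0 0;-1 0 0 0 0 0 0;-1 0 0 0 0 0 0;-1 0 -0.02 0 0 0 0;-1 0 -0.045 0 0 0 0;-1 0 -0.045 0 0 0 0"
}}

```text
time_s: 5.35
tcp_pos: [0.5772, -0.0269, 0.1423]
ee_rot: [[0.947, 0.008, -0.322], [0.322, 0.001, 0.947], [0.007, -1.0, -0.002]]
wrist_force: [1.0, 0.2, 0.1]
gripper_width: 1.0
```

```bash
python3 - <<'E'
from h import *
st();inc((0.600,-0.028,0.14),0)
E
```

```text
t 5.35 tcp [ 0.5772 -0.0269  0.1423] yaw 18.78 tilt [ 0.0073 -1.     -0.0017] F [1.01 0.17 0.13] M [ 0.019 -0.078  0.002] w 1.0
t 5.35 inc [ 0.0212  0.0025 -0.0084] [0.0005 0.3277 0.0076]
```

Request:
{"method": "move_arm", "body": {
  "increments": "-1 0.02 0.005 -0.008 0 0.327 0;-1 0.02 0.005 -0.008 0 0.327 0;-1 0.02 0.005 -0.008 0 0.327 0;-1 0.02 0.005 -0.008 0 0.327 0;-1 0.02 0.005 -0.008 0 0.327 0"
}}

```text
time_s: 5.85
tcp_pos: [0.5958, -0.0285, 0.1336]
ee_rot: [[1.0, -0.0, -0.002], [0.002, 0.0, 1.0], [-0.0, -1.0, 0.0]]
wrist_force: [0.1, 0.8, -0.3]
gripper_width: 1.002
```

```bash
python3 - <<'E'
from h import *
c,im,d=shot('wrist','w7',(200,110,360,250),5)
E
```

```text
t 5.85 tcp [ 0.5958 -0.0285  0.1336] yaw 0.11 tilt [-4.e-04 -1.e+00  0.e+00] F [ 0.11  0.8  -0.31] M [-0.029  0.003 -0.045] w 1.002
```

View pics/w7c.png

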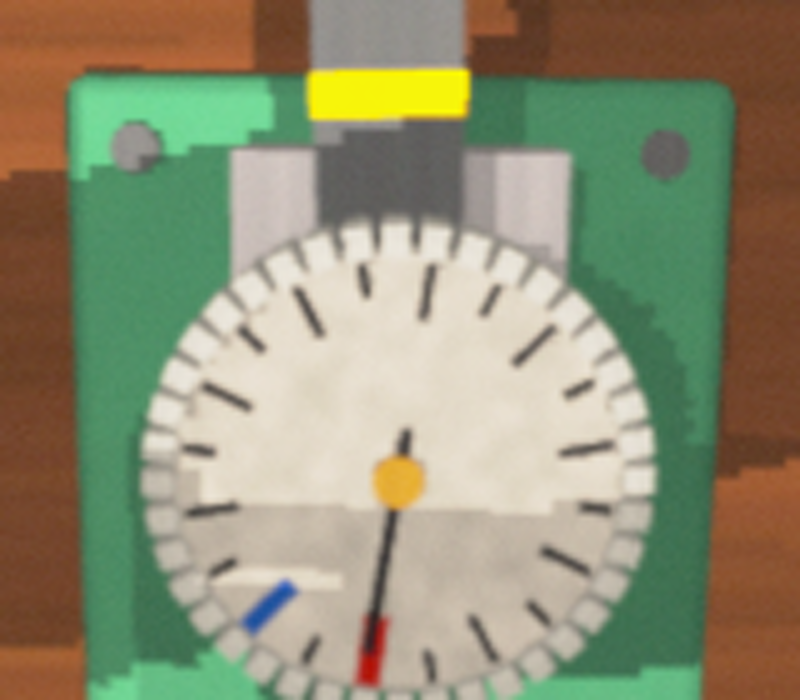

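```bash
python3 - <<'E'
from h import *
c=cam('w7');f=lambda p:np.array(p,float)/5+[200,110]
print('master band edges',p2w(c,f([(308,94),(469,94)]),0.074))
print('dial',p2w(c,f([(399,482)]),0.115),'anvil',p2w(c,f([(231,150),(571,152)]),0.05))
print('base',p2w(c,f([(69,75),(735,83)]),0.025))
im=cv2.imread('pics/w7.png');crop(im,240,20,320,150,5,'pics/w7e.png')
inc((0.525,-0.029,0.16),0)
E
```

```text
master band edges [[ 0.53348921 -0.03911161  0.074     ]
 [ 0.53345131 -0.01790725  0.074     ]]
dial [[ 0.57592066 -0.02713384  0.115     ]] anvil [[ 0.54182221 -0.05175147  0.05      ]
 [ 0.54201365 -0.0017276   0.05      ]]
base [[ 0.53098845 -0.08005542  0.025     ]
 [ 0.53203121  0.02710167  0.025     ]]
t 5.9 inc [-0.0709 -0.0263 -0.0004] [-0.      0.0016 -0.0001]
```

View pics/w7e.png

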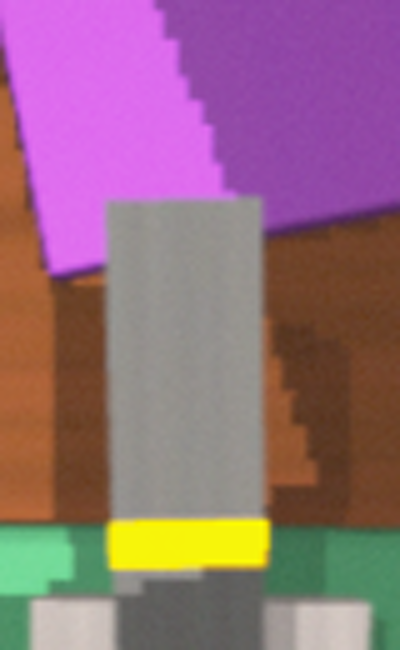

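```bash
python3 - <<'E'
from h import *
inc((0.525,-0.0293,0.053),-0.3)
E
```

```text
t 5.9 inc [-0.0709  0.0807 -0.0007] [-0.      0.0068 -0.0001]
```

Request:
{"method": "move_arm", "body": {
  "increments": "-1 -0.04 -0.005 -0.001 0 0.007 0;-1 -0.071 -0.005 -0.001 0 0.007 0;-1 -0.071 -0.005 -0.001 0 0.007 0;-1 -0.071 0.02 -0.001 0 0.007 0;-1 -0.071 0.045 -0.001 0 0.007 0;-1 -0.071 0.065 -0.001 0 0.007 0;-1 -0.071 0.08 -0.001 0 0.007 0;-1 -0.071 0.08 -0.001 0 0.007 0"
}}

```text
time_s: 6.7
tcp_pos: [0.524, -0.0298, 0.0519]
ee_rot: [[1.0, -0.004, 0.007], [-0.007, -0.001, 1.0], [-0.004, -1.0, -0.001]]
wrist_force: [0.4, 0.1, -0.1]
gripper_width: 0.998
```

```bash
python3 - <<'E'
from h import *
shot('wrist','w8')
inc((0.525,-0.0293,0.053),-0.3)
E
```

```text
t 6.7 tcp [ 0.524  -0.0298  0.0519] yaw -0.38 tilt [-4.2e-03 -1.0e+00 -9.0e-04] F [ 0.37  0.13 -0.15] M [-0.008  0.008  0.065] w 0.998
t 6.75 inc [-0.0001  0.0002  0.0003] [ 0.0006 -0.001  -0.0016]
```

View pics/w8.png

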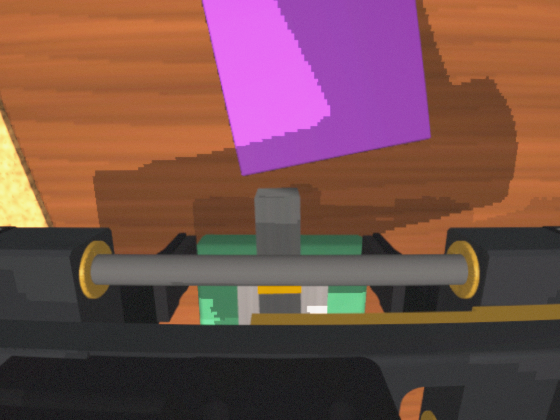

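Request:
{"method": "move_arm", "body": {
  "increments": "0.5 0 0 0 0 0 0;0.5 0 0 0 0 0 0;0.5 0 0 0 0 0 0;0.6 0 0 0 0 0 0;0.8 0 0 0 0 0 0;0.8 0 0 0 0 0 0;0.8 0 0 0 0 0 0;0.8 0 0 0 0 0 0"
}}

```text
time_s: 7.55
tcp_pos: [0.5251, -0.0296, 0.0538]
ee_rot: [[1.0, -0.0, 0.007], [-0.007, -0.0, 1.0], [-0.0, -1.0, -0.0]]
wrist_force: [0.2, -0.6, -1.0]
gripper_width: 0.354
```

```bash
python3 - <<'E'
from h import *
st()
E
```

```text
t 7.55 tcp [ 0.5251 -0.0296  0.0538] yaw -0.41 tilt [-1.e-04 -1.e+00 -0.e+00] F [ 0.24 -0.61 -1.  ] M [0.013 0.017 0.004] w 0.354
```

Request:
{"method": "move_arm", "body": {
  "increments": "1 0 0 0 0 0 0;1 0 0 0 0 0 0;1 0 0 0 0 0 0;1 0 0 0 0 0 0;1 0 0 0 0 0 0"
}}

```text
time_s: 8.05
tcp_pos: [0.5251, -0.0295, 0.0537]
ee_rot: [[1.0, -0.0, 0.007], [-0.007, 0.0, 1.0], [-0.0, -1.0, 0.0]]
wrist_force: [0.0, 0.4, -0.8]
gripper_width: 0.232
```

```bash
python3 - <<'E'
from h import *
st()
E
```

```text
t 8.05 tcp [ 0.5251 -0.0295  0.0537] yaw -0.42 tilt [-1.e-04 -1.e+00  0.e+00] F [ 0.04  0.43 -0.79] M [0.05  0.07  0.006] w 0.232
```

Request:
{"method": "move_arm", "body": {
  "increments": "1 0 -0.0015 0 0 0 0;1 0 -0.002 0 0 0 0;1 -0.01 -0.002 0 0 0 0;1 -0.02 -0.002 0 0 0 0;1 -0.03 -0.002 0 0 0 0"
}}

```text
time_s: 8.55
tcp_pos: [0.4935, -0.0295, 0.0556]
ee_rot: [[1.0, -0.001, 0.007], [-0.007, -0.0, 1.0], [-0.001, -1.0, -0.0]]
wrist_force: [-0.2, -0.2, -3.1]
gripper_width: 0.229
```

```bash
python3 - <<'E'
from h import *
st()
E
```

```text
t 8.55 tcp [ 0.4935 -0.0295  0.0556] yaw -0.42 tilt [-1.2e-03 -1.0e+00 -2.0e-04] F [-0.21 -0.19 -3.12] M [-0.023  0.045  0.024] w 0.229
```

Request:
{"method": "move_arm", "body": {
  "increments": "1 -0.03 0 0 0 0 0;1 -0.06 0 0 0 0 0;1 -0.09 -0.005 0 0 0 0;1 -0.1 -0.02 0 0 0 0;1 -0.1 -0.02 -0.03 0 0 0;1 -0.1 -0.02 -0.06 0 0 0"
}}

```text
time_s: 9.15
tcp_pos: [0.3942, -0.0886, 0.0769]
ee_rot: [[1.0, 0.003, 0.004], [-0.004, 0.0, 1.0], [0.003, -1.0, 0.0]]
wrist_force: [0.9, -0.4, -2.8]
gripper_width: 0.229
```

```bash
python3 - <<'E'
from h import *
st();inc((0.4567,-0.2534,0.06),14.4)
E
```

```text
t 9.15 tcp [ 0.3942 -0.0886  0.0769] yaw -0.22 tilt [ 2.7e-03 -1.0e+00  4.0e-04] F [ 0.9  -0.41 -2.8 ] M [-0.058 -0.002  0.022] w 0.229
t 9.15 inc [ 0.063   0.017  -0.1645] [-0.     -0.2551  0.0028]
```

Request:
{"method": "move_arm", "body": {
  "increments": "1 0.015 0 -0.035 0 -0.06 0;1 0.03 0 -0.07 0 -0.12 0;1 0.045 0 -0.11 0 -0.18 0;1 0.06 0 -0.15 0 -0.255 0;1 0.063 0.01 -0.164 0 -0.255 0;1 0.063 0.017 -0.164 0 -0.255 0;1 0.063 0.017 -0.164 0 -0.255 0"
}}

```text
time_s: 9.85
tcp_pos: [0.4541, -0.2522, 0.0573]
ee_rot: [[0.97, -0.004, -0.244], [0.244, 0.002, 0.97], [-0.004, -1.0, 0.003]]
wrist_force: [-0.2, 1.2, -3.9]
gripper_width: 0.229
```

```bash
python3 - <<'E'
from h import *
shot('wrist','w9');shot('top','t9',(310,170,420,290),5)
c=camera_params('top')
inc((0.4567,-0.2534,0.012),14.4)
E
```

```text
t 9.85 tcp [ 0.4541 -0.2522  0.0573] yaw 14.11 tilt [-0.0038 -1.      0.0026] F [-0.22  1.22 -3.91] M [0.055 0.11  0.015] w 0.229
t 9.9 tcp [ 0.4548 -0.252   0.058 ] yaw 14.2 tilt [-0.0026 -1.      0.0016] F [-0.03  0.13 -3.29] M [-0.02   0.101  0.   ] w 0.226
t 9.95 inc [ 0.0008  0.0466 -0.0017] [-0.0007 -0.0026 -0.0012]
```

View pics/w9.png

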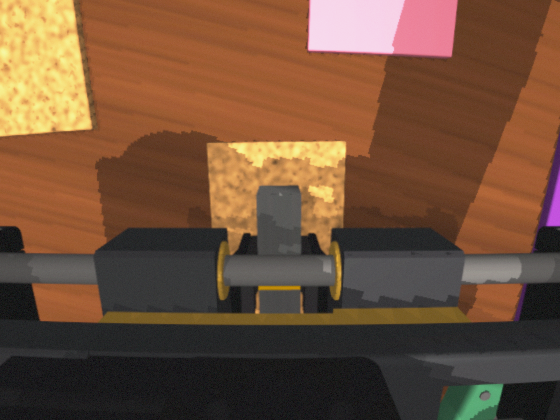

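Request:
{"method": "move_arm", "body": {
  "increments": "1 0.001 0.02 -0.002 0 0 0;1 0.001 0.035 -0.002 0 0 0;1 0.001 0.042 -0.002 0 0 0;1 0.001 0.044 -0.002 0 0 0;1 0.001 0.046 -0.002 0 0 0;1 0.001 0.046 -0.002 0 0 0"
}}

```text
time_s: 10.55
tcp_pos: [0.4585, -0.2546, 0.0133]
ee_rot: [[0.969, 0.001, -0.246], [0.246, -0.0, 0.969], [0.001, -1.0, -0.001]]
wrist_force: [0.4, 0.1, -3.6]
gripper_width: 0.228
```

```bash
python3 - <<'E'
from h import *
st()
E
```

```text
t 10.55 tcp [ 0.4585 -0.2546  0.0133] yaw 14.23 tilt [ 1.e-03 -1.e+00 -6.e-04] F [ 0.39  0.06 -3.6 ] M [ 0.032 -0.002  0.04 ] w 0.228
```

Request:
{"method": "move_arm", "body": {
  "increments": "1 0 0.001 0 0 0 0;1 0 0.002 0 0 0 0;1 0 0.003 0 0 0 0;1 0 0.003 0 0 0 0"
}}

```text
time_s: 10.95
tcp_pos: [0.458, -0.2548, 0.0098]
ee_rot: [[0.969, 0.0, -0.245], [0.245, -0.0, 0.969], [0.0, -1.0, -0.0]]
wrist_force: [-0.1, -0.8, -2.2]
gripper_width: 0.226
```

```bash
python3 - <<'E'
from h import *
st()
E
```

```text
t 10.95 tcp [ 0.458  -0.2548  0.0098] yaw 14.19 tilt [ 1.e-04 -1.e+00 -1.e-04] F [-0.11 -0.8  -2.16] M [-0.023  0.014  0.041] w 0.226
```

Request:
{"method": "move_arm", "body": {
  "increments": "1 0 0.0005 0 0 0 0;1 0 0.001 0 0 0 0;1 0 0.001 0 0 0 0"
}}

```text
time_s: 11.25
tcp_pos: [0.4581, -0.2548, 0.0097]
ee_rot: [[0.969, 0.0, -0.246], [0.246, -0.0, 0.969], [0.0, -1.0, -0.0]]
wrist_force: [-1.9, 1.5, 5.4]
gripper_width: 0.227
```

```bash
python3 - <<'E'
from h import *
st()
E
```

```text
t 11.25 tcp [ 0.4581 -0.2548  0.0097] yaw 14.21 tilt [ 1.e-04 -1.e+00 -3.e-04] F [-1.92  1.51  5.37] M [ 0.374  0.606 -0.038] w 0.227
```

Request:
{"method": "move_arm", "body": {
  "increments": "0.3 0 0 0 0 0 0;0 0 0 0 0 0 0;-0.3 0 0 0 0 0 0;-0.3 0 0 0 0 0 0;-0.3 0 -0.01 0 0 0 0;-0.3 0 -0.04 0 0 0 0;-0.5 0 -0.08 0 0 0 0;-0.5 0 -0.11 0 0 0 0"
}}

```text
time_s: 12.05
tcp_pos: [0.4587, -0.255, 0.1216]
ee_rot: [[0.969, 0.002, -0.246], [0.246, -0.001, 0.969], [0.002, -1.0, -0.002]]
wrist_force: [0.6, -0.4, -0.8]
gripper_width: 0.72
```

```bash
python3 - <<'E'
from h import *
st();shot('wrist','w10');inc((0.50,0.255,0.16),5)
E
```

```text
t 12.05 tcp [ 0.4587 -0.255   0.1216] yaw 14.23 tilt [ 0.0019 -1.     -0.0016] F [ 0.65 -0.43 -0.85] M [-0.015 -0.03  -0.078] w 0.72
t 12.05 tcp [ 0.4587 -0.255   0.1216] yaw 14.23 tilt [ 0.0019 -1.     -0.0016] F [ 0.65 -0.43 -0.85] M [-0.015 -0.03  -0.078] w 0.72
t 12.1 inc [ 0.1638 -0.0353  0.4856] [0.0064 0.1624 0.0102]
```

View pics/w10.png

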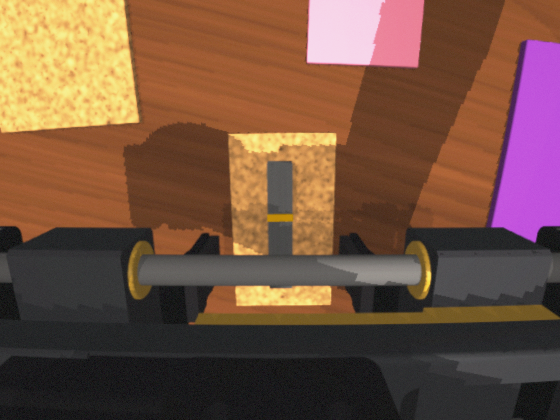

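Request:
{"method": "move_arm", "body": {
  "increments": "-0.6 0.05 -0.04 0.12 0 0.1 0;-0.7 0.1 -0.04 0.24 0 0.16 0;-0.8 0.15 -0.04 0.36 0 0.16 0;-0.8 0.2 -0.035 0.475 0 0.16 0;-0.8 0.21 -0.035 0.475 0 0.16 0;-0.8 0.21 -0.035 0.475 0 0.16 0;-0.8 0.21 -0.035 0.475 0 0.16 0;-0.8 0.21 -0.035 0.475 0 0.16 0"
}}

```text
time_s: 12.9
tcp_pos: [0.5231, 0.1392, 0.1509]
ee_rot: [[0.996, 0.001, -0.088], [0.088, 0.0, 0.996], [0.001, -1.0, 0.0]]
wrist_force: [0.2, -0.4, 0.2]
gripper_width: 0.899
```

```bash
python3 - <<'E'
from h import *
st();inc((0.55,0.255,0.15),5)
E
```

```text
t 12.9 tcp [0.5231 0.1392 0.1509] yaw 5.06 tilt [ 1.e-03 -1.e+00  3.e-04] F [ 0.25 -0.41  0.17] M [-0.039 -0.107  0.014] w 0.899
t 12.9 inc [0.037 0.001 0.113] [-0.0003  0.001   0.001 ]
```

Request:
{"method": "move_arm", "body": {
  "increments": "-0.8 0.02 0.001 0.05 0 0 0;-0.8 0.037 0.001 0.1 0 0 0;-0.8 0.037 0.001 0.113 0 0 0;-0.8 0.037 0.001 0.113 0 0 0;-0.8 0.037 0.001 0.113 0 0 0;-0.8 0.037 0.001 0.113 0 0 0"
}}

```text
time_s: 13.5
tcp_pos: [0.5497, 0.2514, 0.1493]
ee_rot: [[0.996, -0.001, -0.086], [0.086, -0.0, 0.996], [-0.001, -1.0, -0.0]]
wrist_force: [-0.8, -0.8, 0.1]
gripper_width: 0.899
```

```bash
python3 - <<'E'
from h import *
c,im,d=shot('wrist','w11',(180,60,380,240),4)
st()
E
```

```text
t 13.5 tcp [0.5497 0.2514 0.1493] yaw 4.96 tilt [-6.e-04 -1.e+00 -4.e-04] F [-0.78 -0.79  0.06] M [-0.034 -0.033  0.018] w 0.899
t 13.55 tcp [0.5498 0.2513 0.1495] yaw 4.94 tilt [-2.e-04 -1.e+00 -1.e-04] F [-0.06 -0.44  0.33] M [ 0.009 -0.001 -0.027] w 0.902
```

View pics/w11.png

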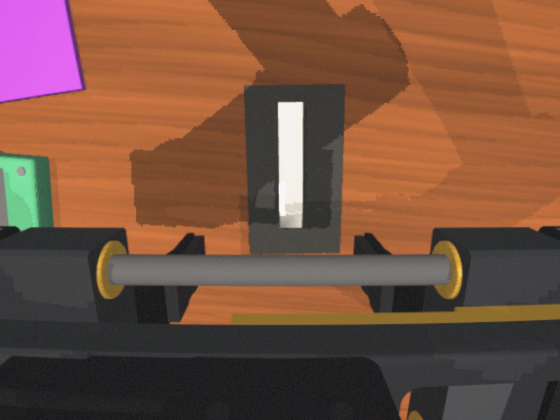

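View pics/w11c.png

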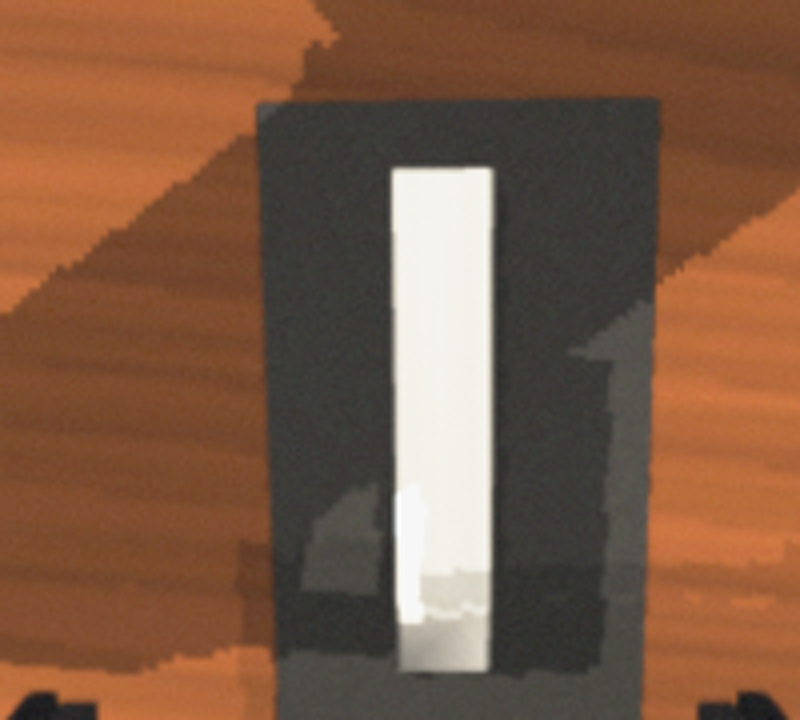

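```bash
python3 - <<'E'
from h import *
c=cam('w11');f=lambda p:np.array(p,float)/4+[180,60]
S=p2w(c,f([(391.5,168),(493.5,168),(492.5,560),(396.5,560)]),0.031);E=p2w(c,f([(400,672),(490,672)]),0.023)
print(S,E)
a=(S[2]+S[3]-S[0]-S[1])/2;print('yaw',np.degrees(np.arctan2(a[1],a[0])),'width',np.linalg.norm(S[1]-S[0]),np.linalg.norm(S[2]-S[3]))
o=(S[0]+S[1])/2;e=E.mean(0);print('outer',o,'front',e,'len',np.linalg.norm((e-o)[:2]))
y=np.arctan2((e-o)[1],(e-o)[0]);print(np.degrees(y))
g=o[:2]+0.024*np.array([np.cos(y),np.sin(y)]);print('grip',g)
s=sense();R=s['ee_rot']
q=R[:,2]*-0.001
inc((g[0]+q[0],g[1]+q[1],0.011),np.degrees(y))
E
```

```text
[[0.46678363 0.24414898 0.031     ]
 [0.46495214 0.26496942 0.031     ]
 [0.54695153 0.27322483 0.031     ]
 [0.54876846 0.25229649 0.031     ]] [[0.57682275 0.25554437 0.023     ]
 [0.57504018 0.27616461 0.023     ]]
yaw 5.712147804491674 width 0.020900835352973355 0.021007064378056405
outer [0.46586788 0.2545592  0.031     ] front [0.57593146 0.26585449 0.023     ] len 0.11064165629960332
5.859473843735702
grip [0.48974249 0.25700934]
t 13.55 inc [-0.0593  0.1385  0.0099] [ 0.0001 -0.016  -0.0002]
```

Request:
{"method": "move_arm", "body": {
  "increments": "-0.8 -0.04 0.02 0.005 0 -0.016 0;-0.8 -0.059 0.06 0.01 0 -0.016 0;-0.8 -0.059 0.09 0.01 0 -0.016 0;-0.8 -0.059 0.11 0.01 0 -0.016 0;-0.8 -0.059 0.125 0.01 0 -0.016 0;-0.8 -0.059 0.135 0.01 0 -0.016 0;-0.8 -0.059 0.138 0.01 0 -0.016 0;-0.8 -0.059 0.138 0.01 0 -0.016 0"
}}

```text
time_s: 14.35
tcp_pos: [0.4907, 0.2572, 0.0113]
ee_rot: [[0.995, 0.0, -0.103], [0.103, -0.0, 0.995], [0.0, -1.0, -0.0]]
wrist_force: [0.3, 0.2, 0.0]
gripper_width: 0.904
```

```bash
python3 - <<'E'
from h import *
shot('wrist','w12',(180,160,380,320),4)
inc((0.4898,0.256,0.0105),5.8)
E
```

```text
t 14.35 tcp [0.4907 0.2572 0.0113] yaw 5.91 tilt [ 1.e-04 -1.e+00 -0.e+00] F [0.3  0.24 0.03] M [ 0.002 -0.022  0.019] w 0.904
t 14.4 inc [-0.0013  0.0013 -0.0015] [-0.0006  0.0022  0.001 ]
```

View pics/w12c.png

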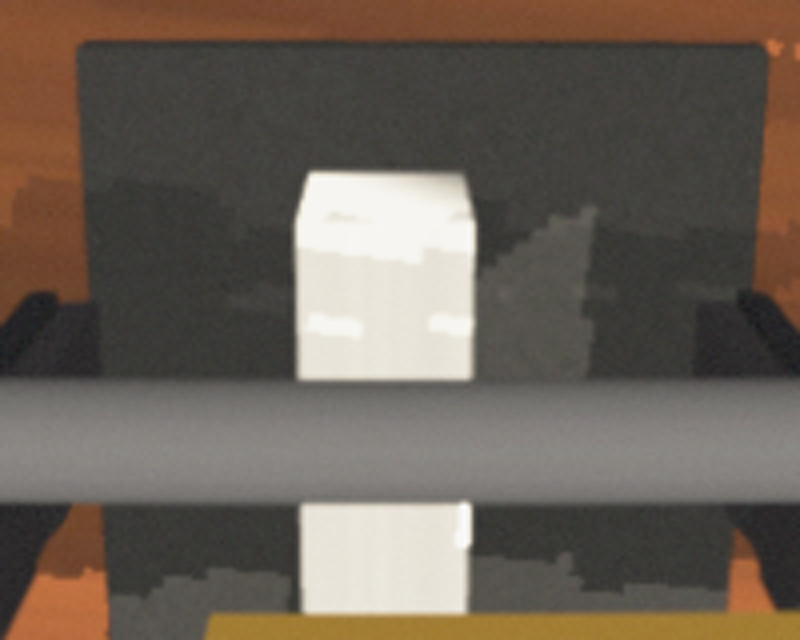

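Request:
{"method": "move_arm", "body": {
  "increments": "0.5 -0.001 0.0005 -0.0014 0 0 0;1 -0.001 0.0005 -0.0014 0 0 0;1 -0.001 0.0005 -0.0014 0 0 0;1 -0.001 0.0005 -0.0014 0 0 0;1 -0.001 0.0005 -0.0014 0 0 0;1 -0.001 0.0005 -0.0014 0 0 0;1 -0.001 0.0005 -0.0014 0 0 0;1 -0.001 0.0005 -0.0014 0 0 0"
}}

```text
time_s: 15.2
tcp_pos: [0.4896, 0.2562, 0.0106]
ee_rot: [[0.995, -0.0, -0.104], [0.104, -0.0, 0.995], [-0.0, -1.0, -0.0]]
wrist_force: [0.0, -0.8, 0.0]
gripper_width: 0.256
```

Request:
{"method": "move_arm", "body": {
  "increments": "1 0 0 0 0 0 0;1 0 0 0 0 0 0;1 0 0 0 0 0 0"
}}

```text
time_s: 15.5
tcp_pos: [0.4895, 0.2561, 0.0106]
ee_rot: [[0.995, -0.0, -0.104], [0.104, -0.0, 0.995], [-0.0, -1.0, -0.0]]
wrist_force: [-0.2, -0.7, 0.5]
gripper_width: 0.225
```

```bash
python3 - <<'E'
from h import *
st()
E
```

```text
t 15.5 tcp [0.4895 0.2561 0.0106] yaw 5.95 tilt [-1.e-04 -1.e+00 -1.e-04] F [-0.15 -0.66  0.5 ] M [-0.071 -0.002  0.042] w 0.225
```

Request:
{"method": "move_arm", "body": {
  "increments": "1 0 -0.01 0 0 0 0;1 0 -0.03 0 0 0 0;1 -0.02 -0.06 0 0 0 0;1 -0.05 -0.07 -0.03 0 0 0;1 -0.09 -0.07 -0.07 0 0 0;1 -0.09 -0.07 -0.11 0 0 0;1 -0.09 -0.07 -0.15 0 0 0;1 -0.09 -0.07 -0.18 0 0 0"
}}

```text
time_s: 16.3
tcp_pos: [0.4179, 0.0659, 0.0814]
ee_rot: [[0.995, 0.0, -0.103], [0.103, 0.0, 0.995], [0.0, -1.0, 0.0]]
wrist_force: [1.1, 0.7, -1.0]
gripper_width: 0.228
```

```bash
python3 - <<'E'
from h import *
st();inc((0.42,-0.0275,0.06),-0.45)
E
```

```text
t 16.3 tcp [0.4179 0.0659 0.0814] yaw 5.94 tilt [ 5.e-04 -1.e+00  3.e-04] F [ 1.11  0.69 -1.04] M [ 0.004 -0.015 -0.029] w 0.228
t 16.3 inc [-0.0076  0.0214 -0.0931] [-0.0003  0.1115  0.0004]
```

Request:
{"method": "move_arm", "body": {
  "increments": "1 -0.005 0 -0.03 0 0.04 0;1 -0.0075 0 -0.06 0 0.08 0;1 -0.0075 0.01 -0.08 0 0.1115 0;1 -0.0075 0.02 -0.085 0 0.1115 0;1 -0.0075 0.021 -0.085 0 0.1115 0;1 -0.0075 0.021 -0.085 0 0.1115 0;1 -0.0075 0.021 -0.085 0 0.1115 0"
}}

```text
time_s: 17.0
tcp_pos: [0.4205, -0.0167, 0.06]
ee_rot: [[1.0, 0.001, 0.006], [-0.006, 0.0, 1.0], [0.001, -1.0, 0.0]]
wrist_force: [0.3, 0.7, -1.0]
gripper_width: 0.228
```

```bash
python3 - <<'E'
from h import *
c,im,d=shot('wrist','w13',(150,130,410,330),3);st();inc((0.43,-0.0275,0.0556),-0.45)
shot('top','t13',(230,140,310,260),6);shot('scene','s13',(270,190,370,290),6)
E
```

```text
t 17.0 tcp [ 0.4205 -0.0167  0.06  ] yaw -0.35 tilt [ 7.e-04 -1.e+00  2.e-04] F [ 0.25  0.69 -1.01] M [0.014 0.01  0.077] w 0.228
t 17.05 tcp [ 0.4205 -0.0167  0.06  ] yaw -0.35 tilt [ 9.e-04 -1.e+00  3.e-04] F [ 0.29  0.56 -1.17] M [-0.024 -0.02   0.056] w 0.23
t 17.05 inc [ 0.0096  0.0044 -0.0107] [-0.0003  0.0018  0.0009]
t 17.05 tcp [ 0.4205 -0.0167  0.06  ] yaw -0.35 tilt [ 9.e-04 -1.e+00  3.e-04] F [ 0.29  0.56 -1.17] M [-0.024 -0.02   0.056] w 0.23
t 17.1 tcp [ 0.4204 -0.0167  0.06  ] yaw -0.35 tilt [ 8.e-04 -1.e+00  3.e-04] F [ 0.98 -0.28 -1.32] M [ 0.006 -0.031  0.064] w 0.23
```

View pics/w13.png

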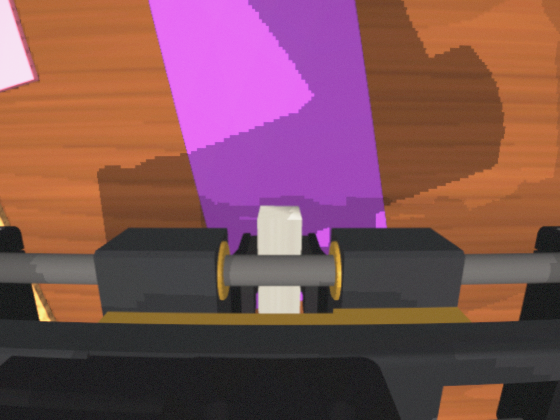

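View pics/s13c.png

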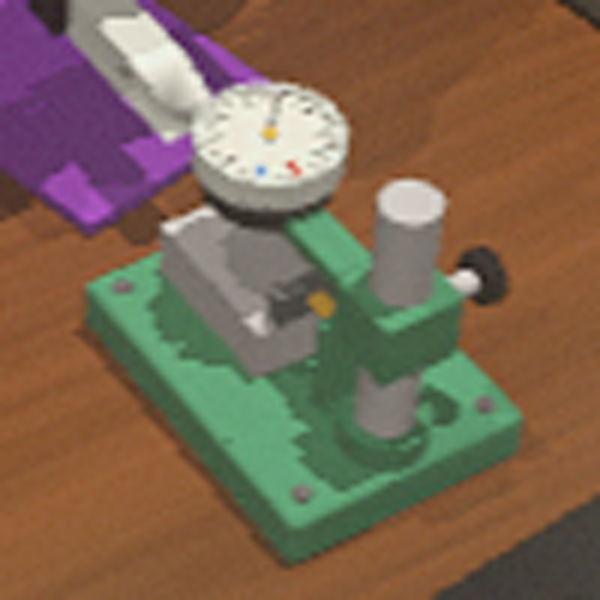

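Request:
{"method": "move_arm", "body": {
  "increments": "1 0.005 0.002 -0.006 0 0.001 0;1 0.0095 0.004 -0.0105 0 0.001 0;1 0.0095 0.0042 -0.0105 0 0.001 0;1 0.0095 0.0042 -0.0105 0 0.001 0"
}}

```text
time_s: 17.55
tcp_pos: [0.4295, -0.0284, 0.0552]
ee_rot: [[1.0, -0.001, 0.01], [-0.01, -0.0, 1.0], [-0.001, -1.0, -0.0]]
wrist_force: [-0.6, 0.1, -1.8]
gripper_width: 0.226
```

```bash
python3 - <<'E'
from h import *
shot('top','t14',(225,150,305,260),7);shot('scene','s14',(240,170,340,270),6)
E
```

```text
t 17.55 tcp [ 0.4295 -0.0284  0.0552] yaw -0.55 tilt [-6.e-04 -1.e+00 -1.e-04] F [-0.6   0.09 -1.84] M [-0.042  0.029 -0.019] w 0.226
t 17.6 tcp [ 0.4294 -0.0283  0.0553] yaw -0.53 tilt [-6.e-04 -1.e+00 -1.e-04] F [-0.44  0.32 -0.71] M [-0.035 -0.009 -0.013] w 0.229
```

View pics/t14c.png

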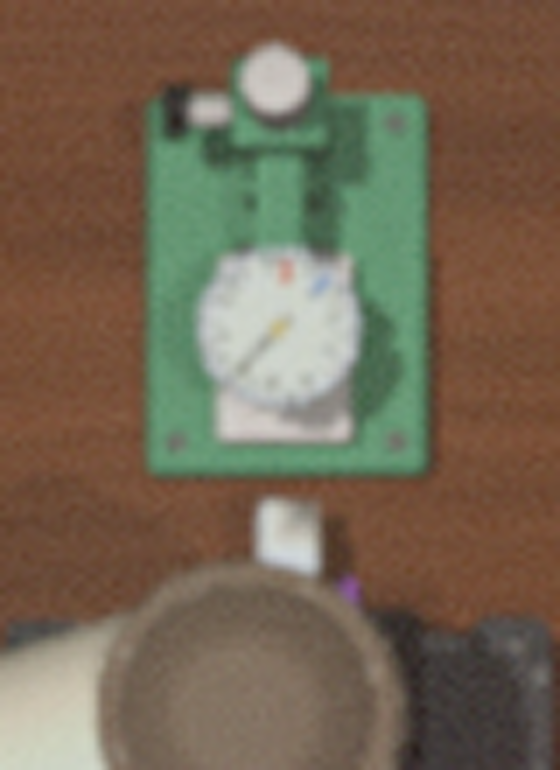

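View pics/s14c.png

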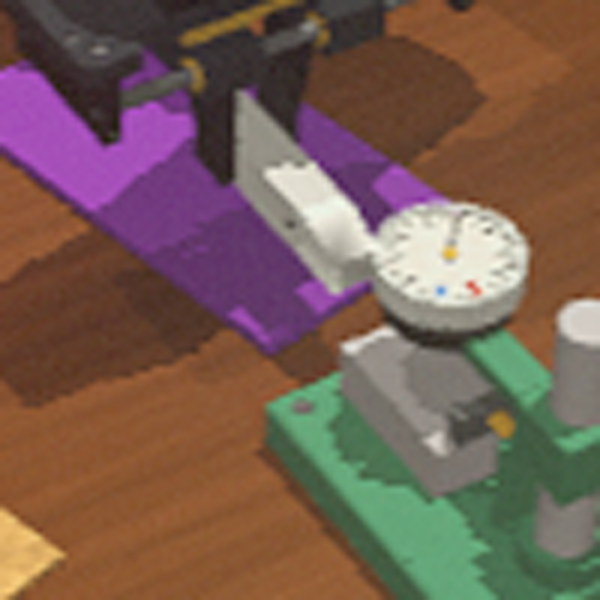

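```bash
python3 - <<'E'
from h import *
c=camera_params('top');f=lambda p:np.array(p,float)/7+[225,150]
print('anvil',p2w(c,f([(218,437),(353,437)]),0.05).mean(0));print('anvil far',p2w(c,f([(220,262),(352,262)]),0.05).mean(0))
print('bar',p2w(c,f([(256,505),(321,505)]),0.067).mean(0),p2w(c,f([(255,560),(321,560)]),0.075).mean(0));print('bezel',p2w(c,f([(279,327)]),0.116),p2w(c,f([(196,327),(362,327)]),0.112))
print('base',p2w(c,f([(148,470),(428,470)]),0.025).mean(0),p2w(c,f([(150,96),(428,96)]),0.025).mean(0))
E
```

```text
anvil [ 0.53836506 -0.03073644  0.05      ]
anvil far [ 0.60592409 -0.03163262  0.05      ]
bar [ 0.51095227 -0.03208739  0.067     ] [ 0.48973064 -0.03190393  0.075     ]
bezel [[ 0.57206841 -0.03071084  0.116     ]] [[ 5.73020255e-01 -2.68270618e-04  1.12000000e-01]
 [ 5.72174583e-01 -6.08977324e-02  1.12000000e-01]]
base [ 0.52793811 -0.03083481  0.025     ] [ 0.67582029 -0.03276316  0.025     ]
```

Request:
{"method": "move_arm", "body": {
  "increments": "1 0 -0.0004 0.0012 0 0 0;1 0.005 -0.0004 0.0012 0 0 0;1 0.015 -0.0004 0.0012 0 0 0;1 0.025 -0.0004 0.0012 0 0 0;1 0.035 -0.0004 0.0012 0 0 0;1 0.04 -0.0004 0.0012 0 0 0;1 0.04 -0.0004 0.0012 0 0 0"
}}

```text
time_s: 18.35
tcp_pos: [0.4705, -0.0272, 0.0557]
ee_rot: [[1.0, 0.0, 0.009], [-0.009, 0.0, 1.0], [0.0, -1.0, 0.0]]
wrist_force: [-0.1, -0.3, -0.9]
gripper_width: 0.227
```

```bash
python3 - <<'E'
from h import *
shot('wrist','w15',(150,180,410,340),3);shot('top','t15',(225,150,305,260),7);shot('scene','s15',(270,190,370,290),6);st()
E
```

```text
t 18.35 tcp [ 0.4705 -0.0272  0.0557] yaw -0.52 tilt [ 3.e-04 -1.e+00  0.e+00] F [-0.06 -0.33 -0.89] M [ 0.006  0.083 -0.008] w 0.227
t 18.4 tcp [ 0.4696 -0.0273  0.0556] yaw -0.53 tilt [-7.e-04 -1.e+00 -0.e+00] F [ 0.07  0.37 -1.47] M [-0.     0.096  0.004] w 0.226
t 18.45 tcp [ 0.4691 -0.0274  0.0556] yaw -0.53 tilt [-1.e-03 -1.e+00 -1.e-04] F [-0.85 -0.21 -1.24] M [-0.078  0.013 -0.049] w 0.229
t 18.5 tcp [ 0.4689 -0.0274  0.0556] yaw -0.52 tilt [-1.e-03 -1.e+00 -1.e-04] F [-0.82  0.24 -0.61] M [-0.058  0.024 -0.001] w 0.224
```

View pics/w15c.png

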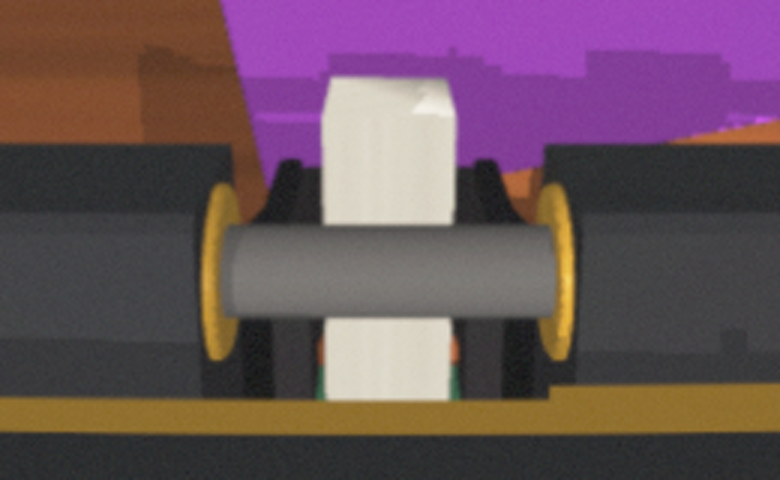

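View pics/s15c.png

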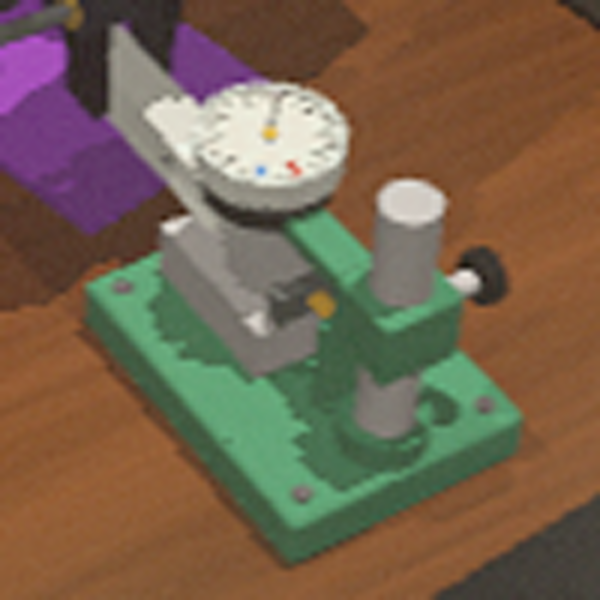

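View pics/t15c.png

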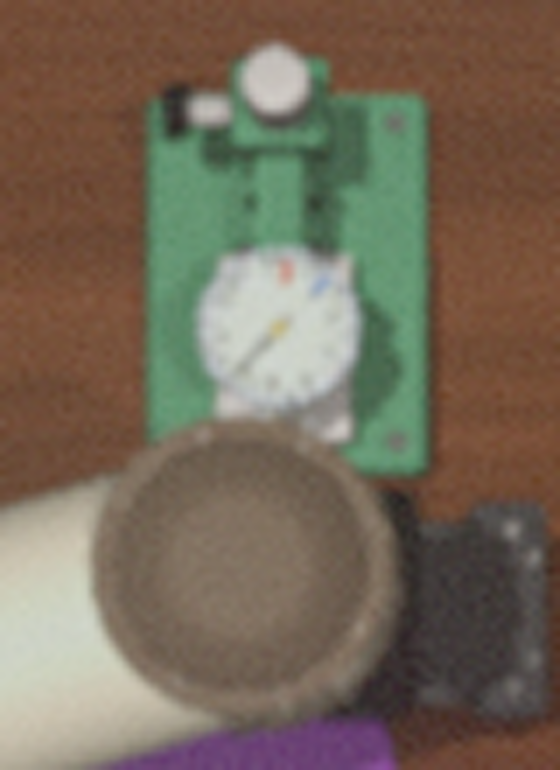

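Request:
{"method": "move_arm", "body": {
  "increments": "1 0.005 0 0 0 0 0;1 0.01 0 0 0 0 0;1 0.015 0 0 0 0 0;1 0.02 0 0 0 0 0"
}}

```text
time_s: 18.9
tcp_pos: [0.49, -0.0274, 0.0559]
ee_rot: [[1.0, 0.0, 0.009], [-0.009, 0.0, 1.0], [0.0, -1.0, 0.0]]
wrist_force: [0.5, -1.5, -1.4]
gripper_width: 0.229
```

Request:
{"method": "move_arm", "body": {
  "increments": "1 0.004 0 0 0 0 0;1 0.008 0 0 0 0 0;1 0.012 0 0 0 0 0;1 0.016 0 0 0 0 0"
}}

```text
time_s: 19.3
tcp_pos: [0.5041, -0.0279, 0.0552]
ee_rot: [[1.0, -0.004, 0.009], [-0.009, -0.001, 1.0], [-0.004, -1.0, -0.001]]
wrist_force: [-3.2, 0.1, -3.9]
gripper_width: 0.228
```

```bash
python3 - <<'E'
from h import *
st()
E
```

```text
t 19.3 tcp [ 0.5041 -0.0279  0.0552] yaw -0.53 tilt [-3.6e-03 -1.0e+00 -6.0e-04] F [-3.24  0.08 -3.85] M [-0.013  1.069  0.017] w 0.228
```

Request:
{"method": "move_arm", "body": {
  "increments": "1 0.002 0 0 0 0 0;1 0.004 0 0 0 0 0;1 0.006 0 0 0 0 0;1 0.008 0 0 0 0 0"
}}

```text
time_s: 19.7
tcp_pos: [0.5141, -0.0275, 0.0559]
ee_rot: [[1.0, 0.001, 0.009], [-0.009, 0.0, 1.0], [0.001, -1.0, 0.0]]
wrist_force: [0.2, 1.1, -4.6]
gripper_width: 0.224
```

```bash
python3 - <<'E'
from h import *
st()
E
```

```text
t 19.7 tcp [ 0.5141 -0.0275  0.0559] yaw -0.49 tilt [ 9.e-04 -1.e+00  2.e-04] F [ 0.18  1.08 -4.57] M [-0.032  0.506  0.04 ] w 0.224
```

Request:
{"method": "move_arm", "body": {
  "increments": "1 0.001 0 0 0 0 0;1 0.002 0 0 0 0 0;1 0.003 0 0 0 0 0;1 0.003 0 0 0 0 0"
}}

```text
time_s: 20.1
tcp_pos: [0.5171, -0.0276, 0.056]
ee_rot: [[1.0, 0.001, 0.009], [-0.009, 0.0, 1.0], [0.001, -1.0, 0.0]]
wrist_force: [-0.0, -1.4, -3.6]
gripper_width: 0.226
```

Request:
{"method": "move_arm", "body": {
  "increments": "1 0.001 0 0 0 0 0;1 0.002 0 0 0 0 0;1 0.003 0 0 0 0 0;1 0.003 0 0 0 0 0"
}}

```text
time_s: 20.5
tcp_pos: [0.5194, -0.0277, 0.0558]
ee_rot: [[1.0, -0.0, 0.009], [-0.009, -0.0, 1.0], [-0.0, -1.0, -0.0]]
wrist_force: [-1.6, -0.4, -3.5]
gripper_width: 0.226
```

```bash
python3 - <<'E'
from h import *
st()
E
```

```text
t 20.5 tcp [ 0.5194 -0.0277  0.0558] yaw -0.5 tilt [-4.e-04 -1.e+00 -1.e-04] F [-1.64 -0.36 -3.52] M [-0.014  0.446  0.004] w 0.226
```

Request:
{"method": "move_arm", "body": {
  "increments": "1 0.0005 0 0 0 0 0;1 0.001 0 0 0 0 0;1 0.001 0 0 0 0 0"
}}

```text
time_s: 20.8
tcp_pos: [0.5194, -0.0278, 0.0557]
ee_rot: [[1.0, -0.002, 0.009], [-0.009, -0.0, 1.0], [-0.002, -1.0, -0.0]]
wrist_force: [-4.1, 0.1, -1.7]
gripper_width: 0.23
```

Request:
{"method": "move_arm", "body": {
  "increments": "1 0.0005 0 0 0 0 0;1 0.001 0 0 0 0 0;1 0.001 0 0 0 0 0"
}}

```text
time_s: 21.1
tcp_pos: [0.5194, -0.0279, 0.0555]
ee_rot: [[1.0, -0.004, 0.009], [-0.009, -0.0, 1.0], [-0.004, -1.0, -0.0]]
wrist_force: [-7.9, 2.0, 0.4]
gripper_width: 0.226
```

```bash
python3 - <<'E'
from h import *
st()
E
```

```text
t 21.1 tcp [ 0.5194 -0.0279  0.0555] yaw -0.51 tilt [-4.3e-03 -1.0e+00 -5.0e-04] F [-7.94  1.98  0.36] M [0.388 1.974 0.119] w 0.226
```

Request:
{"method": "move_arm", "body": {
  "increments": "1 -0.0012 0 0 0 0 0;1 -0.0012 0.0005 0 0 0 0;1 -0.0012 0.001 0 0 0 0;1 -0.0012 0.0015 0 0 0 0;1 -0.0012 0.0015 0 0 0 0"
}}

```text
time_s: 21.6
tcp_pos: [0.5194, -0.0279, 0.0546]
ee_rot: [[1.0, -0.002, 0.009], [-0.009, -0.0, 1.0], [-0.002, -1.0, -0.0]]
wrist_force: [-6.2, 0.5, 1.9]
gripper_width: 0.227
```

```bash
python3 - <<'E'
from h import *
st()
E
```

```text
t 21.6 tcp [ 0.5194 -0.0279  0.0546] yaw -0.5 tilt [-1.8e-03 -1.0e+00 -4.0e-04] F [-6.21  0.51  1.87] M [0.149 1.81  0.069] w 0.227
```

Request:
{"method": "move_arm", "body": {
  "increments": "0.5 0 0 0 0 0 0;0.4 0 0 0 0 0 0;0.3 0 0 0 0 0 0;0.2 0 0 0 0 0 0;0.2 0 0 0 0 0 0"
}}

```text
time_s: 22.1
tcp_pos: [0.5209, -0.0276, 0.0546]
ee_rot: [[1.0, 0.001, 0.009], [-0.009, 0.0, 1.0], [0.001, -1.0, 0.0]]
wrist_force: [0.2, 0.3, 0.2]
gripper_width: 0.387
```

```bash
python3 - <<'E'
from h import *
shot('wrist','w16',(150,180,410,340),3);shot('top','t16',(225,150,305,260),7);shot('scene','s16',(270,190,370,290),6);st()
E
```

```text
t 22.1 tcp [ 0.5209 -0.0276  0.0546] yaw -0.49 tilt [ 1.3e-03 -1.0e+00  2.0e-04] F [0.16 0.26 0.19] M [-0.053  0.022 -0.009] w 0.387
t 22.15 tcp [ 0.5207 -0.0276  0.0545] yaw -0.5 tilt [ 9.e-04 -1.e+00  1.e-04] F [-0.09  0.18  0.55] M [-0.016 -0.009 -0.052] w 0.392
t 22.2 tcp [ 0.5206 -0.0276  0.0544] yaw -0.49 tilt [ 6.e-04 -1.e+00  1.e-04] F [-0.36 -0.31 -0.17] M [-0.016  0.007 -0.001] w 0.393
t 22.25 tcp [ 0.5205 -0.0277  0.0544] yaw -0.49 tilt [ 4.e-04 -1.e+00  0.e+00] F [ 0.27 -0.67  0.53] M [ 0.003 -0.006  0.007] w 0.398
```

View pics/w16c.png

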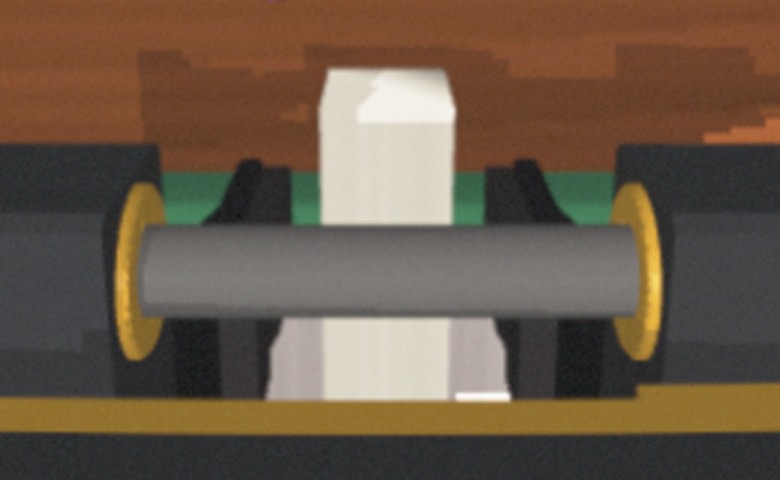

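View pics/s16c.png

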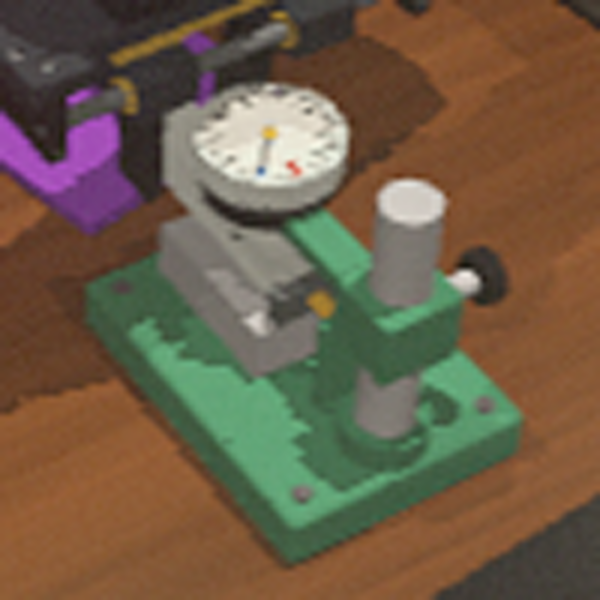

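Request:
{"method": "move_arm", "body": {
  "increments": "0 0 0 0 0 0 0;-0.2 -0.001 0 0 0 0 0;-0.3 -0.001 -0.01 0 0 0 0;-0.3 -0.001 -0.04 0 0 0 0;-0.3 -0.001 -0.085 0 0 0 0;-0.3 0.04 -0.09 0 0 0 0;-0.3 0.075 -0.09 0 0 0 0;-0.3 0.075 -0.087 0 0 0 0"
}}

```text
time_s: 23.05
tcp_pos: [0.5996, -0.0282, 0.1429]
ee_rot: [[1.0, 0.006, 0.009], [-0.009, 0.0, 1.0], [0.006, -1.0, 0.0]]
wrist_force: [-1.6, 0.2, -0.4]
gripper_width: 0.652
```

Request:
{"method": "move_arm", "body": {
  "increments": "-0.3 0 0 0 0 0 0;-0.3 0 0 0 0 0 0"
}}

```text
time_s: 23.25
tcp_pos: [0.5942, -0.0285, 0.1412]
ee_rot: [[1.0, -0.001, 0.009], [-0.009, -0.0, 1.0], [-0.001, -1.0, -0.0]]
wrist_force: [-0.3, -0.7, -0.1]
gripper_width: 0.648
```

```bash
python3 - <<'E'
from h import *
shot('wrist','w17',(200,50,360,250),4);
im=cv2.imread('pics/w17.png');crop(im,220,140,340,240,6,'pics/w17d.png')
E
```

```text
t 23.25 tcp [ 0.5942 -0.0285  0.1412] yaw -0.5 tilt [-1.5e-03 -1.0e+00 -2.0e-04] F [-0.27 -0.7  -0.09] M [-0.063 -0.016  0.011] w 0.648
```

View pics/w17c.png

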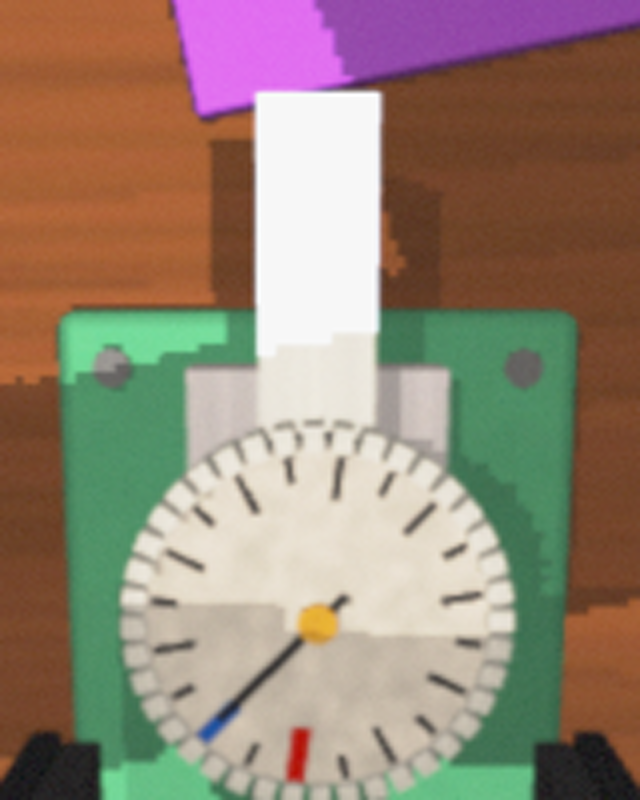

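View pics/w17d.png

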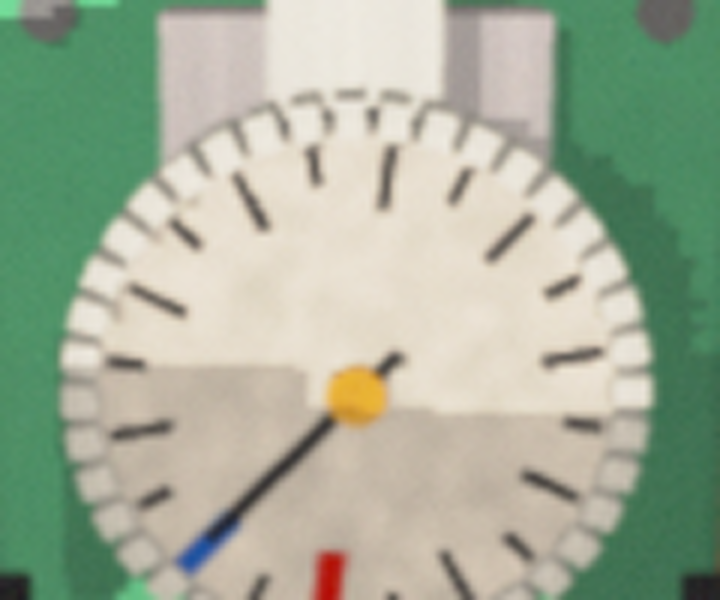

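```bash
python3 - <<'E'
from h import *
c=cam('w17');f=lambda p:np.array(p,float)/4+[200,50]
print('outer end',p2w(c,f([(255,92),(381,92)]),0.075),'bar near bezel',p2w(c,f([(257.5,400),(377.5,400)]),0.075))
print('anvil',p2w(c,f([(187,367),(450,367)]),0.05),p2w(c,f([(188,450),(449,450)]),0.05).mean(0))
dial(c,[(359/6*4+80,397/6*4+360),(212/6*4+80,540/6*4+360),(299,755),(210/6*4+80,543/6*4+360)],200,50,4)
inc((0.455,-0.0274,0.13),-0.5)
E
```

```text
outer end [[ 0.49574718 -0.03668012  0.075     ]
 [ 0.49592852 -0.01601366  0.075     ]] bar near bezel [[ 0.54596021 -0.03717196  0.075     ]
 [ 0.54614196 -0.0165446   0.075     ]]
anvil [[ 0.54141621 -0.05155483  0.05      ]
 [ 0.54185507 -0.00164019  0.05      ]] [ 0.55738505 -0.02672919  0.05      ]
centre [ 0.576  -0.0269  0.115 ]
needle cw deg 45.4 r 0.0208
red cw deg 9.1 r 0.0205
blue cw deg 45.2 r 0.0212
t 23.3 inc [-0.1392  0.0115 -0.0002] [ 0.0002  0.0001 -0.001 ]
```

Request:
{"method": "move_arm", "body": {
  "increments": "0.3 -0.05 -0.005 0 0 0 0;0.8 -0.1 -0.005 0 0 0 0;1 -0.139 -0.005 0 0 0 0;1 -0.139 0 0 0 0 0;1 -0.139 0.03 0 0 0 0;1 -0.139 0.06 0 0 0 0;1 -0.139 0.085 0 0 0 0;1 -0.139 0.085 0 0 0 0"
}}

```text
time_s: 24.1
tcp_pos: [0.4538, -0.0277, 0.054]
ee_rot: [[1.0, -0.007, 0.009], [-0.009, -0.002, 1.0], [-0.007, -1.0, -0.002]]
wrist_force: [-0.7, 0.1, 1.0]
gripper_width: 0.035
```

Request:
{"method": "move_arm", "body": {
  "increments": "1 0.005 0 0 0 0 0;1 0.01 0 0 0 0 0;1 0.015 0 0 0 0 0;1 0.018 0 0 0 0 0;1 0.02 0 0 0 0 0"
}}

```text
time_s: 24.6
tcp_pos: [0.477, -0.0273, 0.0569]
ee_rot: [[1.0, 0.001, 0.009], [-0.009, 0.0, 1.0], [0.001, -1.0, 0.0]]
wrist_force: [0.0, 0.5, -0.4]
gripper_width: 0.0
```

```bash
python3 - <<'E'
from h import *
st()
E
```

```text
t 24.6 tcp [ 0.477  -0.0273  0.0569] yaw -0.51 tilt [ 1.3e-03 -1.0e+00  4.0e-04] F [ 0.03  0.54 -0.37] M [-0.026 -0.064  0.025] w 0.0
```

Request:
{"method": "move_arm", "body": {
  "increments": "1 0.002 0 0 0 0 0;1 0.004 0 0 0 0 0;1 0.006 0 0 0 0 0;1 0.007 0 0 0 0 0;1 0.008 0 0 0 0 0;1 0.008 0 0 0 0 0"
}}

```text
time_s: 25.2
tcp_pos: [0.4839, -0.0274, 0.0562]
ee_rot: [[1.0, -0.001, 0.009], [-0.009, -0.0, 1.0], [-0.001, -1.0, -0.0]]
wrist_force: [-0.1, -0.2, 0.5]
gripper_width: 0.007
```

Request:
{"method": "move_arm", "body": {
  "increments": "1 0.0005 0 0 0 0 0;1 0.001 0 0 0 0 0;1 0.0015 0 0 0 0 0;1 0.0015 0 0 0 0 0"
}}

```text
time_s: 25.6
tcp_pos: [0.484, -0.0277, 0.056]
ee_rot: [[1.0, -0.004, 0.009], [-0.009, -0.0, 1.0], [-0.004, -1.0, -0.001]]
wrist_force: [-5.7, 0.7, 2.8]
gripper_width: 0.007
```

```bash
python3 - <<'E'
from h import *
st()
E
```

```text
t 25.6 tcp [ 0.484  -0.0277  0.056 ] yaw -0.53 tilt [-3.8e-03 -1.0e+00 -5.0e-04] F [-5.67  0.72  2.82] M [ 0.364  1.402 -0.003] w 0.007
```

Request:
{"method": "move_arm", "body": {
  "increments": "1 0.0005 0 0 0 0 0;1 0.001 0 0 0 0 0;1 0.0012 0 0 0 0 0;1 0.0012 0 0 0 0 0"
}}

```text
time_s: 26.0
tcp_pos: [0.484, -0.0278, 0.0559]
ee_rot: [[1.0, -0.006, 0.01], [-0.01, -0.001, 1.0], [-0.006, -1.0, -0.001]]
wrist_force: [-7.7, 2.0, 5.6]
gripper_width: 0.005
```

```bash
python3 - <<'E'
from h import *
st()
E
```

```text
t 26.0 tcp [ 0.484  -0.0278  0.0559] yaw -0.55 tilt [-6.2e-03 -1.0e+00 -8.0e-04] F [-7.65  1.97  5.6 ] M [0.599 2.095 0.025] w 0.005
```

Request:
{"method": "move_arm", "body": {
  "increments": "1 -0.002 0 0 0 0 0;1 -0.01 0 0 0 0 0;1 -0.03 0 0 0 0 0;1 -0.04 -0.02 0 0 0 0;1 -0.04 -0.06 0 0 0 0;0.5 -0.04 -0.09 0 0 0 0;0 -0.04 -0.1 0 0 0 0;0 -0.04 -0.1 0 0 0 0"
}}

```text
time_s: 26.8
tcp_pos: [0.4483, -0.0267, 0.1579]
ee_rot: [[1.0, 0.005, 0.009], [-0.009, 0.001, 1.0], [0.005, -1.0, 0.002]]
wrist_force: [0.1, 1.0, 0.4]
gripper_width: 0.197
```

Request:
{"method": "move_arm", "body": {
  "increments": "0 0.05 0 0 0 0 0;0 0.1 0.01 0 0 0 0;0 0.14 0.01 0 0 0 0;0 0.14 0.01 0 0 0 0;0 0.14 0.01 0 0 0 0"
}}

```text
time_s: 27.3
tcp_pos: [0.5861, -0.0285, 0.1433]
ee_rot: [[1.0, -0.005, 0.01], [-0.01, -0.0, 1.0], [-0.005, -1.0, -0.0]]
wrist_force: [0.0, -0.1, -0.4]
gripper_width: 0.493
```

```bash
python3 - <<'E'
from h import *
shot('wrist','w20',(200,50,360,250),4);shot('scene','s20',(120,170,400,380),2.8)
E
```

```text
t 27.3 tcp [ 0.5861 -0.0285  0.1433] yaw -0.55 tilt [-4.9e-03 -1.0e+00 -5.0e-04] F [ 0.01 -0.07 -0.36] M [-0.051  0.077  0.011] w 0.493
t 27.35 tcp [ 0.5855 -0.0284  0.1441] yaw -0.53 tilt [-4.2e-03 -1.0e+00 -4.0e-04] F [-0.01  0.08 -0.27] M [-0.025  0.03   0.074] w 0.494
```

View pics/w20c.png

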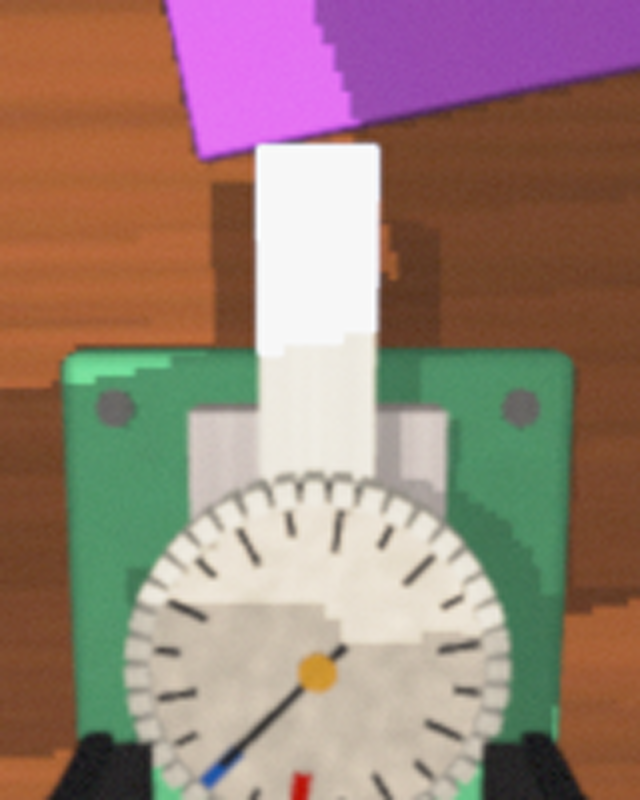

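View pics/s20.png

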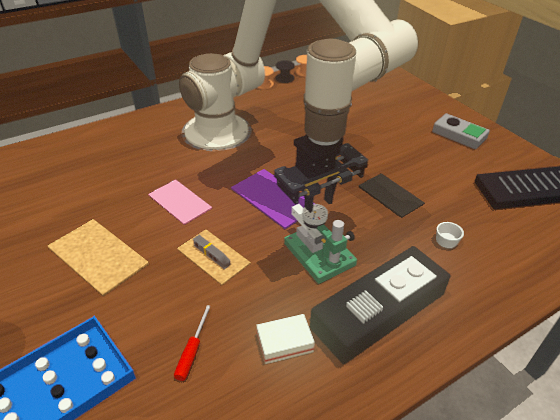

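Needle stands on the blue mark, the bar is square and centred on the anvil, and the master lies on the smaller cork pad. I'll raise the hand clear and hand in.

Request:
{"method": "move_arm", "body": {
  "increments": "0 0 -0.03 0 0 0 0;0 -0.03 -0.06 0 0 0 0;0 -0.05 -0.08 0 0 0 0;0 -0.05 -0.08 0 0 0 0;0 -0.05 -0.08 0 0 0 0;0 -0.05 -0.08 0 0 0 0"
}}

```text
time_s: 28.0
tcp_pos: [0.5364, -0.0278, 0.2254]
ee_rot: [[1.0, -0.001, 0.009], [-0.009, 0.0, 1.0], [-0.001, -1.0, 0.0]]
wrist_force: [0.4, 1.1, -0.0]
gripper_width: 0.498
```

```bash
python3 - <<'E'
from h import *
st(); r.finish_job()
E
```

```text
t 28.0 tcp [ 0.5364 -0.0278  0.2254] yaw -0.5 tilt [-0.0014 -1.      0.    ] F [ 0.37  1.14 -0.04] M [-0.054 -0.032  0.067] w 0.498
the job is handed in; nothing more can be done
```

The job is done and handed in at 28 s; it reported no verdict. I turned the bezel about 36° counter-clockwise until the red mark lay under the needle and let go. I then drew the master out and set it down on the smaller cork pad, and slid the spacer in, carried about 1 mm clear, until it met the stop. I lowered it flat and released it.

Last checks:
- **Zero:** with the master in place, the needle lay on the red mark to within about 0.5°. With the spacer home, the needle is over the blue mark, 36.3° from the red one where 36° was expected.
- **Spacer position:** it is centred under the plunger to about 0.3 mm and square to the anvil to about 0.1°, as measured in the wrist picture.
- **Spacer home:** the front end met the stop about 30 mm beyond the gauge axis, at up to 8 N. A second light push on the outer end, also about 8 N, did not move it.
- **Master and other things:** the master lies flat on the cork pad. The other things on the bench look unmoved in the last scene picture.

One disagreement: the top camera put the comparator about 3.5 mm away from where the wrist camera did, in both x and y. The bezel grip fitted the wrist camera's position, so I used that one.

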